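# Turn a paddle board over against the tiled wall and set the reamer on it

## Robot

A 7-joint arm with a two-finger parallel gripper is mounted at the origin on the work surface. World frame = base frame: x ahead of the robot, y to its left, z up, the work surface at z = 0. Lengths are in mm, angles in rad, forces in N, time in s.
With the tool pointing down it reaches from about 400 to 850 mm from the base axis. Payload 4.5 kg.
Tool frame: the origin (TCP) lies on the mounting face of the last link; the fingertips stand 166 mm ahead of it and the grasp point (between the pads) lies 147 mm ahead of it; z points along the fingers, x is the direction in which the jaws open and shut, and the axes are right-handed (so a half turn about z gives the same grasp; the last joint's range is limited). The gripper opens to 88 mm and grips with 3 to 60 N. Pads are 18 mm wide; open, the fingers measure 123 mm over their backs; the gripper's body (75 mm by 187 mm) begins 45 mm behind the grasp point.
Start: joints at [-1.265, 0.689, -0.195, 1.565, 0.157, 0.902, -0.215], TCP at [167.769, 602.073, 404.743] pointing down, gripper open.
Joint ranges: [-3.01, 3.01], [-0.46, 2.08], [-1.47, 1.51], [0.13, 2.56], [-1, 4.14], [0.04, 2.09], [-2.66, 2.66]. Speed limits (rad/s): [2.57, 2.57, 3.14, 3.14, 3.14, 3.14, 3.14].

## Interface

Orientations are given as a unit quaternion [x, y, z, w].
In Python, from station import telemetry, cams, order, outline_of, tip_of gives the robot as it stands.
- The arm moves only by the tool apply_moves, never from a script. Its argument "motion" is one flat list of numbers, 6 for each row, row after row: the shift along the tool's x, y, z in cm, then the turn, a rotation vector about the tool's x, y, z in rad. A call has 1 to 20 rows; each row is the pose to reach, as a shift and turn from the pose commanded when the call began, along the tool's axes at that moment; what a row does not reach only later rows make up. A row lasts 1/8 s, in which the tool goes at most 62.5 mm and 10.7 degrees, less where a joint would pass 70% of its speed; a pose out of reach is approached as far as the arm can. A call with a gripper value outside its range is refused whole. "jaw" is the closure, from -1 (fully open) to 1 (shut), set as the call begins (left out, the last holds). The fingers move at their own pace and stop on an object; the grip force is fixed at half the most. Time passes only in rows, so rows that repeat a pose let the fingers close. It gives the time, the measured TCP pose, the force and the opening at its end, in the units of the state.
- telemetry.get_state(): the state, without advancing time (a new reading comes with each control period).
- cams.snapshot(name): name is "side" or "top"; returns a dict with "image" (480x640x3 uint8, red, green, blue), "fx", "fy", "cx", "cy" (pixels), "eye" and "rotation" of the camera in the world. Camera axes: x right, y up, looking along -z (the intrinsics and any distortion apply to the point x, -y, -z); pixel columns grow to the right and rows downward; lengths in mm; the calibration is good to about 2 mm. A picture is of the moment at which its call begins. There is no depth.
- order.hand_in(): hands the job in, once; it reports no verdict.
Trained networks look in the newest picture that a camera, given by its name, has taken for a name from the list of things; names that differ only in an ending like _2 or _b are one class to them, and where a whole thing is asked for, a point or a joint stands for the part that bears it (a point fixed in the world has none). Each returns a list of dicts, best first, with "p" (0 to 1); they miss things now and then, are a little off and sometimes report something else, mostly with a low value. They report only what shows in the picture. A call takes as long as a camera call. They do not tell look-alikes from the thing itself.
- outline_of(camera, target): "region" (480x640 bool, what is visible of it).
- tip_of(camera, target): "position" ([x, y, z] in mm, in world coordinates, good to about 4 mm: a listed point, or the origin of a listed thing).
The state is a dict: "time": time; "joints": joint angles; "qd": joint speeds; "effort": joint torques, N m; "tool_pos": TCP position; "orientation": TCP orientation; "ft_force": force on the tool from outside, world axes, zero at the start; "wrist_torque": the same for the moment, N m; "width": finger opening in mm.
Only numpy, scipy, OpenCV 4.12 (cv2) and the standard library are available. Lean on these libraries where they do the work, as an engineer would, in place of code of your own. Each camera call takes 0.05 s, during which the arm holds its last target.

## Task

The small wooden paddle board lies upside down with its four rubber feet in the air: bring it to the free stretch of the tiled back wall, tip it up on edge against that wall, and lay it down the other way so that it rests flat on its feet on the worktop, without letting it slam down. When the board is down and let go, stand the white ceramic reamer plate upright in the middle of it. Do not knock over or shift the other things on the worktop.

Things in the scene. Friction and masses are not known exactly. Their poses are not given: they have to be found in the camera images.
- board: Wooden board, about 0.24 kg, body 104 mm long (x), 110 mm wide (y), 16 mm thick, handle on its -x edge. One face has a dark flush juice groove, the other 4 black rubber feet 16 mm across, 8 mm high, at x +-34, y +-37 mm. Origin: centre of the grooved face. z points out of the feet's side: up at the start (grooved face down, origin at height 0); down once turned over (origin then on top, at 24 mm).
- board_handle (a point): Point in the middle of the board's straight handle (28 mm wide, 16 mm thick, 53 mm long, ending 105 mm from the board's origin), 78 mm from the board's origin along its -x and 8 mm above the grooved face. It points roughly to the robot at the start. The handle can pivot between two fingers that pinch its sides.
- wall: Fixed corner of two tiled walls 152 mm high, white capping included, turned a little differently each time. Origin: at worktop height on the back wall's inner face, which is the plane x = 0 of this frame, from y = -540 to +560 mm; the worktop before it, on the robot's side, is at negative x. The side wall's inner face is at y = -540 mm, from x = -390 mm to 0.
- reamer: White ceramic reamer plate, loose, about 0.25 kg: round dish 96 mm across with a 14 mm high rim and a ribbed dome in the middle, 50 mm across at 6 mm height, 48 mm at 36 mm, then rounding to a tip at 61 mm. Flat underside 88 mm across. Origin: centre of the underside, z up through the dome.
- canister: Upright steel canister with wooden lid and knob, 90 mm across, 157 mm high, standing near the back wall. Leave alone. Origin: centre of the underside. The free stretch of back wall lies between it and the jar.
- jar: Glass storage jar, upright, lid clipped shut, 90 mm across (100 mm over the clip, which faces its -x), 136 mm high, near the back wall, on the -y side of the canister. Leave alone. Origin: centre of the underside.
- mill: Dark wooden pepper mill, 52 mm across, 156 mm high, near the back wall beyond the canister. Leave alone. Origin: centre of the underside.
- mug: Blue mug, 76 mm across with a handle at its +y, 85 mm high, near the back wall beyond the jar. Leave alone. Origin: centre of the underside.
- bowl: Terracotta bowl, 100 mm across, 45 mm high; it and the reamer plate stand on opposite sides of the board, which on which side varies. Leave alone. Origin: centre of the underside.
- scraper: Red silicone scraper lying flat along its x, from -100 to +95 mm, blade 44 mm wide, up to 12 mm high. Leave alone. Origin: on the worktop under the middle of it.
- squeezer: Aluminium hinged lemon squeezer lying along its x, from -100 to +113 mm, cup 68 mm across at x = +70 mm, 52 mm high. Leave alone. Origin: on the worktop under it.
- half_lemon: Half lemon, cut face down, 56 mm across, 31 mm high. Leave alone. Origin: centre of the underside.
There are look-alikes about, which are no part of the job. What is shaped like the reamer but purple or red is not meant.

How it is judged:
By the outcome, as a careful person would: the job done as asked, in the order asked, and still so for the second after the job is handed in, with the robot touching nothing.
It also fails if it takes over 72 s, if anything falls off the work surface, if the arm or the gripper's body presses on something with over 40 N, if the wrist force passes 120 N, or if a joint passes its speed limit or range.

## Working session

There is one attempt and no reset: what is moved stays moved. The work goes in short steps, Python scripts to look and compute and a tool call to move; the robot and the scene stay as the last step left them, time stands still between calls to the robot, and variables do not carry over. Pictures are saved under pics/ and viewed, and the job is handed in when it is done.

Besides the shell and the picture viewer there is one more tool, called after "Call:" as name(argument=value, ...) on one line, values as JSON. apply_moves: Moves the arm, as the interface text tells. Its arguments: {"type":"object","properties":{"motion":{"type":"array"},"jaw":{"type":"number"}},"required":["motion"]}

```bash
ls; mkdir -p pics; python3 - <<'E'
from station import telemetry,cams,tip_of
import cv2,numpy as np
print(telemetry.get_state())
for n in("side","top"):
    s=cams.snapshot(n); cv2.imwrite(f"pics/{n}0.png",s["image"][:,:,::-1]); print(n,{k:v for k,v in s.items() if k!="image"})
for t in["board","board_handle","wall","reamer","canister","jar","bowl","mill","mug","scraper","squeezer","half_lemon"]:
    for c in("side","top"):
        print(t,c,[(np.round(d["position"]).tolist(),round(d["p"],2)) for d in tip_of(c,t)[:3]])
print(telemetry.get_state()["time"])
E
```

```text
pics
{'time': 0.0, 'joints': array([-1.26518628,  0.68999718, -0.19448459,  1.56636029,  0.15731831,
        0.90247915, -0.21513268]), 'qd': array([-2.29469396e-05,  7.27432334e-04,  2.46121812e-04, -3.02283367e-04,
       -2.61098893e-04, -5.93915894e-04,  4.12817093e-04]), 'effort': array([-9.35493408e-04, -5.27558684e+01, -1.26710571e+00, -1.53431994e+01,
       -5.26155322e-02,  6.66586086e-03,  1.69449531e-04]), 'tool_pos': array([167.7493943 , 601.72377758, 403.89643283]), 'orientation': array([ 7.96377280e-01,  6.04799446e-01, -6.85136931e-04,  6.23230406e-04]), 'ft_force': array([-0.05782497,  0.28298959,  0.52504203]), 'wrist_torque': array([ 0.03708546,  0.03350277, -0.00791948]), 'width': 88.06935585436975}
side {'fx': 529.5627170507823, 'fy': 529.5627170507823, 'cx': 326.51916680580496, 'cy': 238.00183673219922, 'eye': array([ -82.80261112, -764.34946828,  835.11469546]), 'rotation': array([ 0.41578739, -0.13870436, -0.29265291,  0.84984482])}
top {'fx': 488.5815255824976, 'fy': 488.5815255824976, 'cx': 324.33605244956743, 'cy': 238.0541945823368, 'eye': array([ 357.7224
[... 724 characters left out ...]
.0], 0.31)]
canister top [([672.0, 178.0, 4.0], 0.78)]
jar side [([655.0, -122.0, 1.0], 0.56)]
jar top [([657.0, -122.0, 2.0], 0.75)]
bowl side [([517.0, 276.0, 3.0], 0.92)]
bowl top [([518.0, 281.0, -1.0], 0.62)]
mill side [([666.0, 286.0, 3.0], 0.92), ([516.0, 279.0, 4.0], 0.6)]
mill top [([665.0, 289.0, 2.0], 0.55)]
mug side [([627.0, -247.0, 0.0], 0.82)]
mug top [([620.0, -247.0, 0.0], 0.6), ([514.0, 279.0, -1.0], 0.23)]
scraper side [([447.0, -148.0, -2.0], 0.87)]
scraper top [([452.0, -154.0, 1.0], 0.7)]
squeezer side [([483.0, 457.0, -1.0], 0.76)]
squeezer top [([484.0, 456.0, 1.0], 0.77)]
half_lemon side [([396.0, 200.0, -1.0], 0.69)]
half_lemon top [([390.0, 206.0, -3.0], 0.56)]
1.3
```

View pics/side0.png

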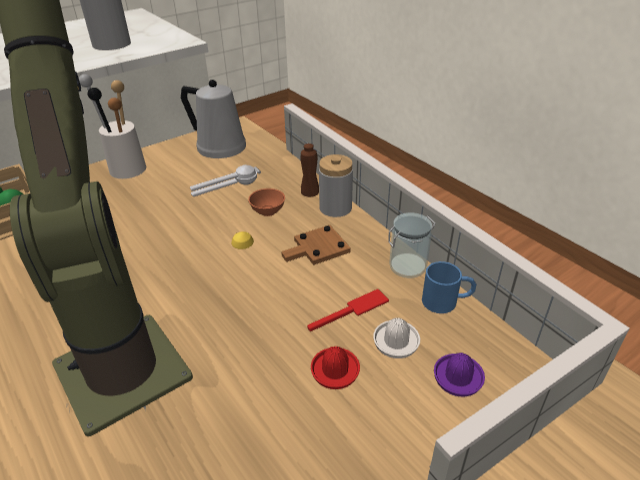

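View pics/top0.png

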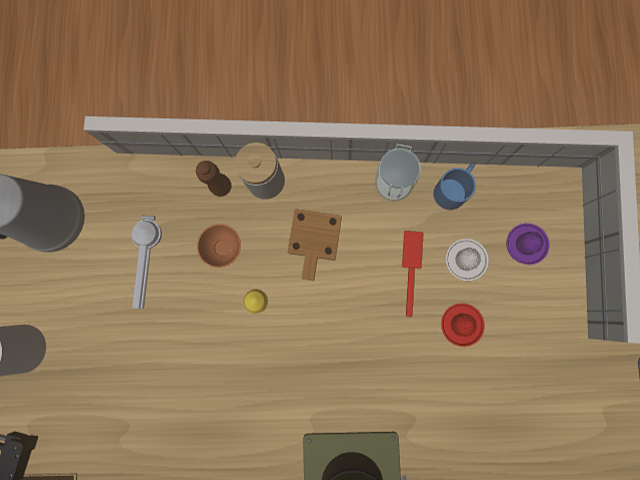

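```bash
cat > h.py <<'E'
import numpy as np,cv2
from scipy.spatial.transform import Rotation as R
from station import telemetry,cams,tip_of,outline_of
def ray(s,u,v):
    d=np.array([(u-s["cx"])/s["fx"],-(v-s["cy"])/s["fy"],-1.0]); return R.from_quat(s["rotation"]).apply(d)
def plane(s,u,v,z):
    d=ray(s,u,v); e=s["eye"]; return e+d*(z-e[2])/d[2]
def proj(s,p):
    c=R.from_quat(s["rotation"]).inv().apply(np.asarray(p)-s["eye"]); return np.array([s["cx"]+s["fx"]*c[0]/-c[2], s["cy"]-s["fy"]*c[1]/-c[2]])
def snap(n,f):
    s=cams.snapshot(n); cv2.imwrite(f"pics/{f}.png",s["image"][:,:,::-1]); return s
def st():
    t=telemetry.get_state(); print("t",round(t["time"],2),"pos",np.round(t["tool_pos"],1),"q",np.round(t["orientation"],4),"j",np.round(t["joints"],2),"F",np.round(t["ft_force"],1),"w",round(t["width"],1)); return t
E
python3 - <<'E'
from h import *
s=snap("top","top1"); im=s["image"].astype(int)
# feet: dark blobs in board
g=im.max(axis=2)
m=np.zeros(g.shape,np.uint8); m[205:262,285:345]=(g[205:262,285:345]<60)
n,l,stt,c=cv2.connectedComponentsWithStats(m)
P=[]
for i in range(1,n):
    if stt[i,4]>15: P.append(plane(s,*c[i],23)); print(stt[i,4],c[i],P[-1].round(1))
P=np.array(P); print("c",P.mean(0))
crop=cv2.resize(s["image"][110:350,180:500,::-1],None,fx=2.5,fy=2.5,interpolation=cv2.INTER_CUBIC); cv2.imwrite("pics/crop1.png",crop)
ss=snap("side","side1")
for w in ["board","reamer"]:
    for o in outline_of("top",w): 
        v,u=np.nonzero(o["region"]); print(w,o["p"],u.mean(),v.mean(),len(u))
# sideview feet
im=ss["image"].astype(int); g=im.max(axis=2); m=np.zeros(g.shape,np.uint8); m[220:268,285:355]=g[220:268,285:355]<60
n,l,stt,c=cv2.connectedComponentsWithStats(m)
for i in range(1,n):
    if stt[i,4]>10: print("side",stt[i,4],plane(ss,*c[i],22).round(1))
E
```

```text
20 [300.6  216.55] [579.6  96.3  23. ]
17 [332.05882353 221.35294118] [565.9  24.8  23. ]
16 [295.5    245.4375] [513.4 109.3  23. ]
c [552.9720162   76.81122154  23.        ]
board 0.92 313.78725131952905 238.41006902151847 2463
reamer 0.93 462.37150466045273 324.9287616511318 1502
reamer 0.8 466.7545520757465 259.414420975965 1373
reamer 0.72 527.5291512915129 244.29003690036902 1355
side 25 [575.2  94.1  22. ]
side 28 [508.  105.2  22. ]
side 26 [562.1  21.4  22. ]
side 32 [495.1  32.5  22. ]
```

View pics/crop1.png

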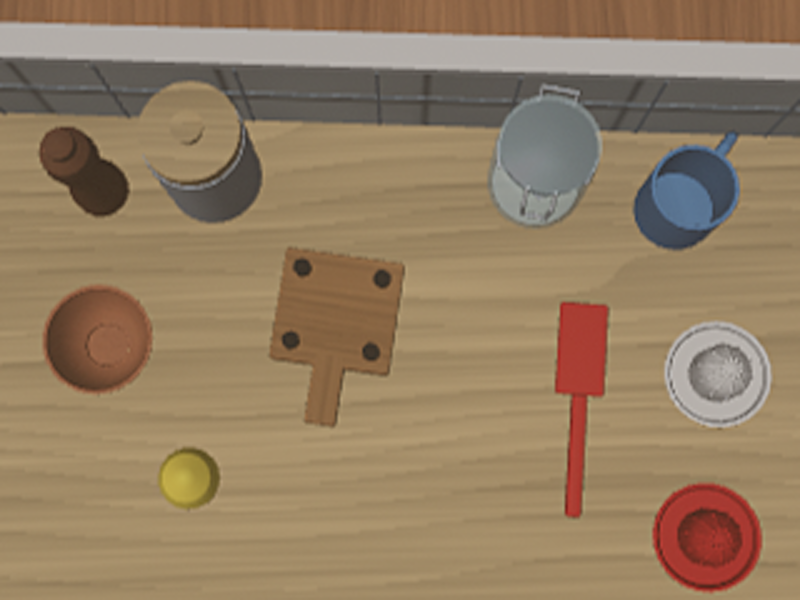

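```bash
python3 - <<'E'
from h import *
s=cams.snapshot("top"); im=cv2.GaussianBlur(s["image"],(3,3),0).astype(int)
P=[]
for u in list(range(290,375,4))+list(range(485,570,6)):
    # wood: r-b large; tile grey
    col=im[140:185,u]; d=col[:,0]-col[:,2]
    k=np.argmax(d>25)
    if k>0:
        f=(25-d[k-1])/(d[k]-d[k-1]); P.append(plane(s,u,140+k-1+f,0))
P=np.array(P); a=np.polyfit(P[:,1],P[:,0],1); r=P[:,0]-np.polyval(a,P[:,1]); P=P[abs(r)<4];a=np.polyfit(P[:,1],P[:,0],1)
print("top wall x=%.4f*y+%.1f"%tuple(a),np.std(P[:,0]-np.polyval(a,P[:,1])))
s=cams.snapshot("side")
cv2.imwrite("pics/crop2.png",cv2.resize(s["image"][180:420,280:600,::-1],None,fx=2.5,fy=2.5,interpolation=cv2.INTER_CUBIC))
for c,n in(("top","jar"),("side","jar"),("top","canister"),("side","canister"),("top","wall"),("side","wall")):
    for o in tip_of(c,n)[:1]: print(c,n,o["position"].round(1) if hasattr(o["position"],'round') else o["position"])
for y in(-60,0,40,110): print(y,proj(s,[np.polyval(a,y),y,0]))
E
```

```text
top wall x=0.0724*y+719.7 0.23749094876267254
top jar [657.4, -121.2, -2.1]
side jar [656.7, -125.7, 2.4]
top canister [674.4, 177.2, 2.0]
side canister [671.4, 182.6, 0.9]
top wall [715.2, -21.3, 0.7]
side wall [717.4, -18.9, -3.4]
-60 [407.88035059 243.10141846]
0 [392.71856024 231.17108678]
40 [383.08626582 223.59173998]
110 [367.07432741 210.99245378]
```

View pics/crop2.png

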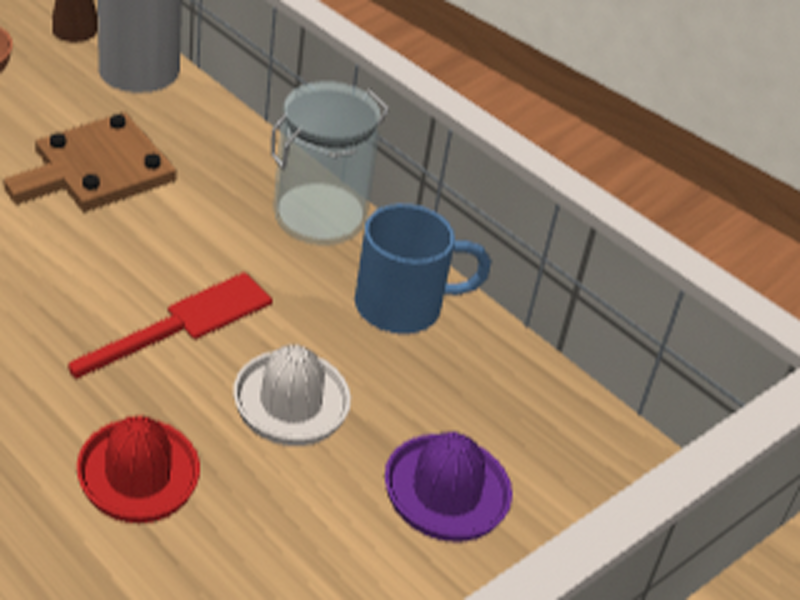

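```bash
cat >> h.py <<'E'
import json,sys
def Rpsi(deg,pitch=0):
    c,s=np.cos(np.radians(deg)),np.sin(np.radians(deg))
    M=np.array([[c,s,0],[s,-c,0],[0,0,-1]]) # columns x,y,z
    M=np.column_stack([[c,s,0],[s,-c,0],[0,0,-1]]); return R.from_matrix(M)*R.from_euler('x',pitch,degrees=True)
def load():
    try: d=json.load(open("cmd.json")); return np.array(d["p"]),R.from_quat(d["q"])
    except FileNotFoundError: return np.array([167.769,602.073,404.743]),R.from_quat([.796377,.604799,-.000685,.000623])
def go(wps):
    """wps: list of (TCP pos, R). prints rows and saves final as commanded (rounded)"""
    p0,R0=load(); out=[]
    for p,r in wps:
        d=np.round(R0.inv().apply(np.asarray(p)-p0)/10,2); w=np.round((R0.inv()*r).as_rotvec(),3); out+=[*(d+0.0),*(w+0.0)]
    out=[float(x) for x in out]
    n=len(out)//6
    for i in range(n): print(", ".join("%g"%x for x in out[6*i:6*i+6])+",")
    d,w=np.array(out[-6:-3])*10,np.array(out[-3:])
    json.dump({"p":(p0+R0.apply(d)).tolist(),"q":(R0*R.from_rotvec(w)).as_quat().tolist()},open("cmd.json","w"))
def yawof(r): x=r.as_matrix()[:,0]; return np.degrees(np.arctan2(x[1],x[0]))
E
python3 - <<'E'
from h import *
print(yawof(load()[1]))
go([([460.7,79.1,235],Rpsi(79.7))])
E
```

```text
74.42883047222472
-42.48, 42.25, 17.06, 0, 0.002, -0.092,
```

Call:
apply_moves(motion=[-42.5,42.2,10,0,0.002,-0.092,-42.5,42.2,10,0,0.002,-0.092,-42.5,42.2,10,0,0.002,-0.092,-42.5,42.2,10,0,0.002,-0.092,-42.5,42.2,10,0,0.002,-0.092,-42.5,42.2,10,0,0.002,-0.092,-42.5,42.2,10,0,0.002,-0.092,-42.5,42.2,10,0,0.002,-0.092,-42.48,42.25,17.06,0,0.002,-0.092,-42.48,42.25,17.06,0,0.002,-0.092,-42.48,42.25,17.06,0,0.002,-0.092,-42.48,42.25,17.06,0,0.002,-0.092,-42.48,42.25,17.06,0,0.002,-0.092,-42.48,42.25,17.06,0,0.002,-0.092,-42.48,42.25,17.06,0,0.002,-0.092,-42.48,42.25,17.06,0,0.002,-0.092], jaw=-1)

```text
time: 3.9
tool_pos: [460.7, 79.8, 234.4]
orientation: [0.768, 0.641, 0.001, -0.001]
ft_force: [0.3, -0.1, -0.1]
width: 88.0
```

```bash
python3 - <<'E'
from h import *
t=st(); print(yawof(R.from_quat(t["orientation"])))
for n in("side","top"):
    s=snap(n,n+"2"); print(proj(s,[460.7,79.1,8]))
E
python3 -c "
import cv2,numpy as np
a=cv2.imread('pics/side2.png')[140:320,200:440];b=cv2.imread('pics/top2.png')[170:350,220:460]
cv2.imwrite('pics/c2.png',cv2.resize(np.hstack([a,b]),None,fx=1.66,fy=1.66))"
```

```text
t 3.9 pos [460.7  79.8 234.4] q [ 7.675e-01  6.410e-01  1.100e-03 -6.000e-04] j [-0.19  0.81 -0.14  2.16  0.52  0.2   0.6 ] F [ 0.3 -0.1 -0.1] w 88.0
79.73959731869414
[293.43509258 252.97271415]
[309.79748117 268.78088827]
```

View pics/c2.png

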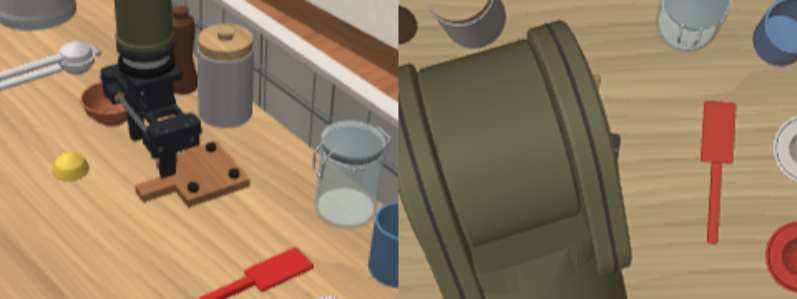

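```bash
python3 - <<'E'
from h import *
go([([460.7,78.6,169],Rpsi(79.7))])
E
```

```text
-0.05, 0.01, 6.6, 0, 0, 0,
```

Call:
apply_moves(motion=[0,0,2.5,0,0,0,-0.03,0,4.5,0,0,0,-0.05,0.01,5.8,0,0,0,-0.05,0.01,6.6,0,0,0,-0.05,0.01,6.6,0,0,0])

```text
time: 4.62
tool_pos: [461.1, 79.2, 167.6]
orientation: [0.768, 0.641, 0.0, -0.001]
ft_force: [-0.2, -0.4, 0.9]
width: 88.1
```

Call:
apply_moves(motion=[0,0,0,0,0,0,0,0,0,0,0,0,0,0,0,0,0,0,0,0,0,0,0,0,0,0,0,0,0,0,0,0,0,0,0,0], jaw=1)

```text
time: 5.38
tool_pos: [461.0, 79.1, 168.3]
orientation: [0.768, 0.641, 0.001, -0.001]
ft_force: [-0.4, 0.3, -0.0]
width: 30.2
```

```bash
python3 - <<'E'
from h import *
st()
for n in("side","top"):
    s=snap(n,n+"3")
E
python3 -c "
import cv2,numpy as np
a=cv2.imread('pics/side3.png')[140:320,200:440]
cv2.imwrite('pics/c3.png',cv2.resize(a,None,fx=3,fy=3))"
```

```text
t 5.38 pos [461.   79.1 168.3] q [ 7.677e-01  6.408e-01  5.000e-04 -7.000e-04] j [-0.24  0.95 -0.05  2.17  1.11  0.05  0.02] F [-0.4  0.3 -0. ] w 30.2
```

View pics/c3.png

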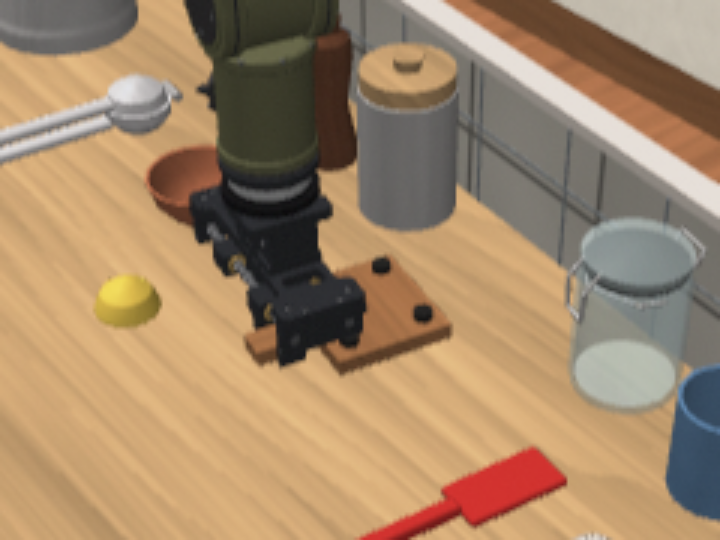

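Call:
apply_moves(motion=[0,0,0,0,0,0,0,0,0,0,0,0])

```text
time: 5.72
tool_pos: [461.0, 79.2, 168.2]
orientation: [0.768, 0.641, 0.001, -0.001]
ft_force: [-0.5, 0.7, 0.6]
width: 27.5
```

```bash
python3 - <<'E'
from h import *
st()
p0,R0=load(); print(p0)
n=np.array([.9974,-.0722,0]); W=np.array([719.4,26,0])
G=W-n*134; G[2]=170; print(G)
wps=[]
for k in range(1,8):
    f=k/7
    wps.append((np.array([461-0,78.6,170])*(1-f)+G*f,Rpsi(79.7+f*6.15)))
go(wps)
E
```

```text
t 5.72 pos [461.   79.2 168.2] q [ 7.677e-01  6.408e-01  6.000e-04 -7.000e-04] j [-0.24  0.95 -0.05  2.17  1.11  0.05  0.02] F [-0.5  0.7  0.6] w 27.5
[460.68996528  78.63905248 168.99599104]
[585.7484  35.6748 170.    ]
-0.28, 1.89, -0.1, 0, 0, -0.015,
-0.57, 3.76, -0.1, 0, 0, -0.031,
-0.85, 5.62, -0.1, 0, 0, -0.046,
-1.14, 7.48, -0.1, 0, 0, -0.061,
-1.42, 9.35, -0.1, 0, 0, -0.077,
-1.71, 11.21, -0.1, 0, 0, -0.092,
-1.99, 13.07, -0.1, 0, 0, -0.107,
```

Gripped (27.5 mm). Drag to the wall, aligning with it.

Call:
apply_moves(motion=[-0.28,1.89,-0.1,0,0,-0.015,-0.57,3.76,-0.1,0,0,-0.031,-0.85,5.62,-0.1,0,0,-0.046,-1.14,7.48,-0.1,0,0,-0.061,-1.42,9.35,-0.1,0,0,-0.077,-1.71,11.21,-0.1,0,0,-0.092,-1.99,13.07,-0.1,0,0,-0.107,-1.99,13.07,-0.1,0,0,-0.107])

```text
time: 6.72
tool_pos: [586.3, 35.3, 168.6]
orientation: [0.733, 0.68, 0.001, -0.001]
ft_force: [0.9, -0.6, -1.9]
width: 27.6
```

```bash
python3 - <<'E'
from h import *
t=st(); print(yawof(R.from_quat(t["orientation"])))
for n in("side","top"):
    s=snap(n,n+"4")
E
python3 -c "
import cv2,numpy as np
a=cv2.imread('pics/side4.png')[140:320,240:480];b=cv2.imread('pics/top4.png')[110:290,220:460]
cv2.imwrite('pics/c4.png',cv2.resize(np.hstack([a,b]),None,fx=1.66,fy=1.66))"
```

```text
t 6.72 pos [586.3  35.3 168.6] q [ 7.332e-01  6.800e-01  5.000e-04 -7.000e-04] j [ 0.15  1.04 -0.52  1.8   0.92  0.56  0.53] F [ 0.9 -0.6 -1.9] w 27.6
85.68782735419948
```

View pics/c4.png

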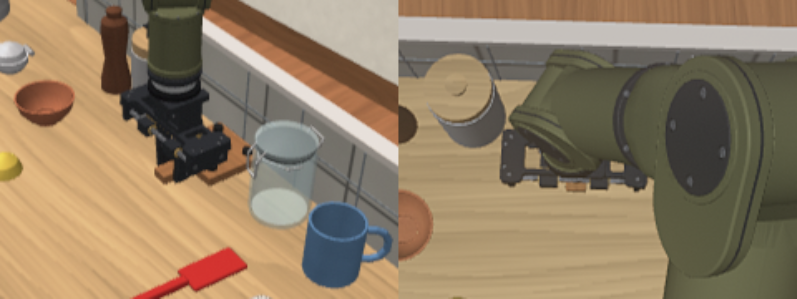

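Call:
apply_moves(motion=[0,0.2,0,0,0,0,0,0.4,0,0,0,0,0,0.4,0,0,0,0])

```text
time: 7.2
tool_pos: [588.5, 36.3, 168.7]
orientation: [0.732, 0.681, -0.001, -0.002]
ft_force: [-5.1, 0.8, -0.9]
width: 27.6
```

Call:
apply_moves(motion=[0,0.2,0,0,0,0,0,0.3,0,0,0,0,0,0.3,0,0,0,0])

```text
time: 7.58
tool_pos: [589.3, 36.4, 168.4]
orientation: [0.732, 0.681, -0.003, -0.003]
ft_force: [-10.3, 1.4, 2.0]
width: 27.6
```

```bash
cat >> h.py <<'E'
N=np.array([.9974,-.0722,0]);T=np.array([.0722,.9974,0])
def arc(th,lat,wn=713.9,zoff=163.0,dx=1):
    a=np.radians(th); d=130*np.cos(a)+8*np.sin(a); h=130*np.sin(a)+8*np.cos(a)
    return N*(wn-d-dx)+T*lat+np.array([0,0,zoff+h])
E
python3 - <<'E'
from h import *
p,r=load()
# account for two push moves
p=p+r.apply([0,7,0]); json.dump({"p":p.tolist(),"q":r.as_quat().tolist()},open("cmd.json","w"))
print(p,yawof(r), p@T)
go([(arc(th,p@T),Rpsi(85.85)) for th in np.arange(0,43,3)])
E
```

```text
[592.70698295  35.18136106 170.0049761 ] 85.83070590117795 77.88333369184883
0, -0.57, -0.1, 0, 0, 0,
0, -0.6, -0.78, 0, 0, 0,
0, -0.58, -1.45, 0, 0, 0,
0, -0.54, -2.12, 0, 0, 0,
0, -0.45, -2.78, 0, 0, 0,
0, -0.34, -3.44, 0, 0, 0,
0, -0.18, -4.08, 0, 0, 0,
0, 0.01, -4.71, 0, 0, 0,
0, 0.23, -5.32, 0, 0, 0,
0, 0.48, -5.91, 0, 0, 0,
0, 0.77, -6.49, 0, 0, 0,
0, 1.09, -7.05, 0, 0, 0,
0, 1.44, -7.59, 0, 0, 0,
0, 1.82, -8.1, 0, 0, 0,
0, 2.23, -8.59, 0, 0, 0,
```

Call:
apply_moves(motion=[0,-0.57,-0.1,0,0,0,0,-0.6,-0.78,0,0,0,0,-0.58,-1.45,0,0,0,0,-0.54,-2.12,0,0,0,0,-0.45,-2.78,0,0,0,0,-0.34,-3.44,0,0,0])

```text
time: 8.32
tool_pos: [588.7, 35.8, 203.6]
orientation: [0.732, 0.681, -0.001, -0.001]
ft_force: [-4.4, 0.2, -3.1]
width: 27.4
```

```bash
python3 - <<'E'
from h import *
t=st(); print(t["wrist_torque"])
for n in("side",):
    s=snap(n,n+"5")
E
python3 -c "
import cv2,numpy as np
a=cv2.imread('pics/side5.png')[140:320,240:480]
cv2.imwrite('pics/c5.png',cv2.resize(a,None,fx=3,fy=3,interpolation=2))"
```

```text
t 8.32 pos [588.7  35.8 203.6] q [ 7.323e-01  6.810e-01 -6.000e-04 -1.500e-03] j [ 0.18  0.99 -0.57  1.79  0.86  0.63  0.59] F [-4.4  0.2 -3.1] w 27.4
[0.18253973 1.29935873 0.0462917 ]
```

View pics/c5.png

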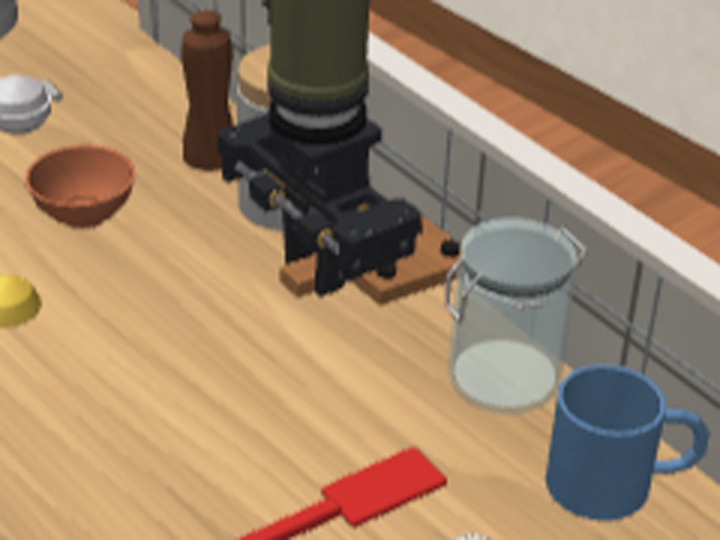

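```bash
python3 - <<'E'
from h import *
s=cams.snapshot("side")
P=N*(np.array([588.7,35.8,0])@N)+T*(np.array([588.7,35.8,0])@T); 
for th in (0,5,10,15,20):
    a=np.radians(th); X=np.array([N[0]*np.cos(a),N[1]*np.cos(a),-np.sin(a)]); Z=np.array([N[0]*np.sin(a),N[1]*np.sin(a),np.cos(a)])
    H=np.array([588.7,35.8,203.6-160.6])
    o=H+78*X-8*Z
    print(th,"foot",proj(s,o+34*X-37*T+24*Z).round(1),proj(s,o-34*X-37*T+24*Z).round(1),"corner",proj(s,o+52*X-55*T).round(1),"nearcorner",proj(s,o-52*X-55*T).round(1),"edge z",(o+52*X)[2].round(1))
E
```

```text
0 foot [390.5 217.4] [368.8 226.6] corner [400.  226.3] nearcorner [367.  240.6] edge z 35.0
5 foot [390.5 220.5] [369.1 227.7] corner [399.2 230. ] nearcorner [366.7 241.5] edge z 23.7
10 foot [390.3 223.6] [369.3 228.9] corner [398.2 233.8] nearcorner [366.3 242.3] edge z 12.5
15 foot [389.8 226.8] [369.5 230.1] corner [397.  237.6] nearcorner [365.9 243.1] edge z 1.6
20 foot [389.1 230.1] [369.4 231.4] corner [395.4 241.4] nearcorner [365.4 244. ] edge z -9.0
```

Call:
apply_moves(motion=[0,-0.2,0,0,0,0,0,-0.4,0,0,0,0,0,-0.4,0,0,0,0,0,-0.4,0,0,0,0])

```text
time: 8.93
tool_pos: [586.1, 36.1, 203.8]
orientation: [0.732, 0.681, 0.001, -0.0]
ft_force: [0.6, -0.1, -1.9]
width: 27.6
```

```bash
cat >> h.py <<'E'
def crop(name,f,u0,u1,v0,v1,k=3):
    s=snap(name,f+"f"); a=s["image"][v0:v1,u0:u1,::-1]; cv2.imwrite(f"pics/{f}.png",cv2.resize(a,None,fx=k,fy=k,interpolation=cv2.INTER_CUBIC)); return s
E
python3 - <<'E'
from h import *
t=st(); print(t["wrist_torque"]); crop("side","c6",320,440,180,280,6)
E
```

```text
t 8.93 pos [586.1  36.1 203.8] q [ 7.324e-01  6.809e-01  1.000e-03 -3.000e-04] j [ 0.17  0.99 -0.56  1.8   0.87  0.62  0.58] F [ 0.6 -0.1 -1.9] w 27.6
[ 0.08541377  0.13328566 -0.00545401]
```

View pics/c6.png

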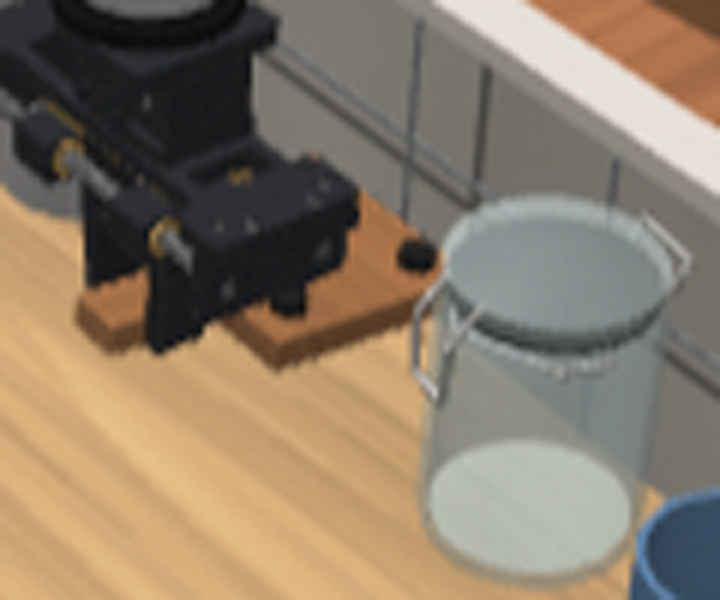

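```bash
cat >> h.py <<'E'
def setcmd(p,r): json.dump({"p":list(map(float,p)),"q":r.as_quat().tolist()},open("cmd.json","w"))
WN=713.9; LAT=77.9; LP=160.6
def pose(d,h,phi,psi=85.85,lat=LAT,sag=1.4):
    r=Rpsi(psi,phi); P=N*(WN-d)+T*lat+np.array([0,0,h+sag]); return P-LP*r.as_matrix()[:,2],r
E
python3 - <<'E'
from h import *
r=Rpsi(85.83); p=np.array([592.707,35.181,170.005])+r.apply([0,-3.4,-34.4])+r.apply([0,-4,0]); setcmd(p,r); print(p, WN-p@N)
go([pose(131+19*k/9,43+71*k/9,40*k/9) for k in range(1,10)])
E
```

```text
[585.32659011  35.71909836 204.405     ] 132.6741779265917
0, 1.2, -0.8, 0.078, 0, 0,
0, 2.23, -1.44, 0.155, 0, 0,
0, 3.24, -1.99, 0.233, 0, 0,
0, 4.23, -2.45, 0.31, 0, 0,
0, 5.19, -2.81, 0.388, 0, 0,
0, 6.11, -3.08, 0.465, 0, 0,
0, 6.99, -3.27, 0.543, 0, 0,
0, 7.82, -3.38, 0.621, 0, 0,
0, 8.59, -3.4, 0.698, 0, 0,
```

```bash
python3 - <<'E'
from h import *
r=Rpsi(85.83); p=np.array([592.707,35.181,170.005])+r.apply([0,-3.4,-34.4])+r.apply([0,-4,0]); setcmd(p,r)
go([pose(132.7+17.3*k/9,43+79*k/9,40*k/9) for k in range(1,10)])
E
```

```text
0, 1.05, -0.89, 0.078, 0, 0,
0, 2.1, -1.62, 0.155, 0, 0,
0, 3.13, -2.26, 0.233, 0, 0,
0, 4.13, -2.8, 0.31, 0, 0,
0, 5.11, -3.26, 0.388, 0, 0,
0, 6.05, -3.62, 0.465, 0, 0,
0, 6.95, -3.89, 0.543, 0, 0,
0, 7.8, -4.09, 0.621, 0, 0,
0, 8.59, -4.2, 0.698, 0, 0,
```

Call:
apply_moves(motion=[0,1.05,-0.89,0.078,0,0,0,2.1,-1.62,0.155,0,0,0,3.13,-2.26,0.233,0,0,0,4.13,-2.8,0.31,0,0,0,5.11,-3.26,0.388,0,0])

```text
time: 9.6
tool_pos: [637.2, 32.0, 236.4]
orientation: [0.719, 0.668, -0.131, -0.142]
ft_force: [0.4, -0.7, -1.7]
width: 27.8
```

```bash
python3 - <<'E'
from h import *
t=st(); print(t["wrist_torque"]); crop("side","c7",240,440,140,290,4)
E
```

```text
t 9.6 pos [637.2  32.  236.4] q [ 0.7185  0.668  -0.131  -0.1425] j [ 0.23  1.1  -0.72  1.42  0.53  1.23  0.92] F [ 0.4 -0.7 -1.7] w 27.8
[-0.06598459 -0.3972598   0.02377364]
```

View pics/c7.png

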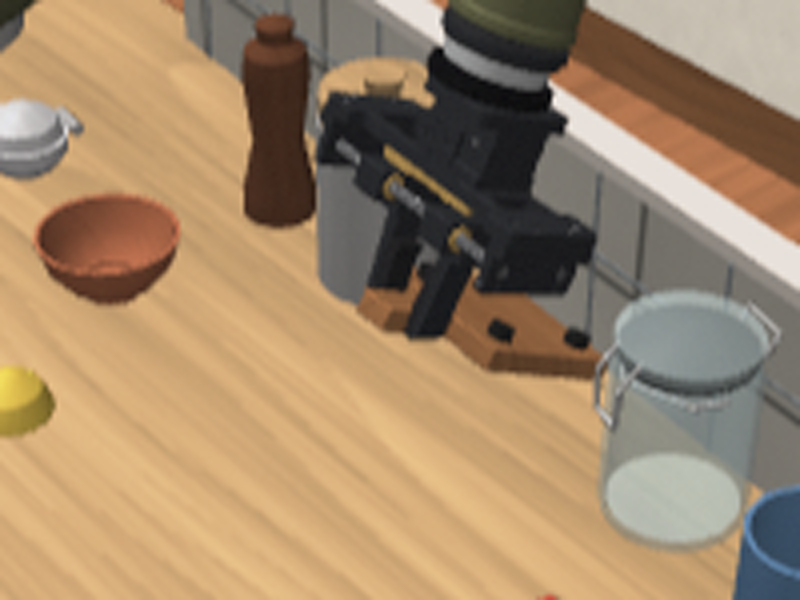

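```bash
cat >> h.py <<'E'
def after(row):
    p,r=load2(); row=np.array(row); setcmd(p+r.apply(row[:3]*10), r*R.from_rotvec(row[3:]))
def load2(): return load()
E
python3 - <<'E'
from h import *
r=Rpsi(85.83); p=np.array([592.707,35.181,170.005])+r.apply([0,-3.4,-34.4])+r.apply([0,-4,0]); setcmd(p,r)
after([0, 5.11, -3.26, 0.388, 0, 0]); print(load()[0])
go([pose(132.7+17.3*k/9,43+79*k/9,40*k/9) for k in range(6,10)])
E
```

```text
[636.29131246  32.00331104 237.005     ]
0, 0.74, -0.69, 0.077, 0, 0,
0, 1.46, -1.28, 0.155, 0, 0,
0, 2.18, -1.78, 0.233, 0, 0,
0, 2.87, -2.19, 0.31, 0, 0,
```

Call:
apply_moves(motion=[0,0.74,-0.69,0.077,0,0,0,1.46,-1.28,0.155,0,0,0,2.18,-1.78,0.233,0,0,0,2.87,-2.19,0.31,0,0,0,2.87,-2.19,0.31,0,0])

```text
time: 10.28
tool_pos: [671.7, 29.9, 244.5]
orientation: [0.689, 0.64, -0.232, -0.25]
ft_force: [0.6, 0.0, -3.0]
width: 27.9
```

```bash
python3 - <<'E'
from h import *
t=st(); print(load()[0]); crop("side","c8",240,440,140,290,4)
E
```

```text
t 10.28 pos [671.7  29.9 244.5] q [ 0.6886  0.64   -0.2317 -0.2502] j [ 0.19  1.21 -0.72  1.12  0.39  1.66  1.03] F [ 0.6  0.  -3. ] w 27.9
[671.05130604  29.46899441 246.41882419]
```

View pics/c8.png

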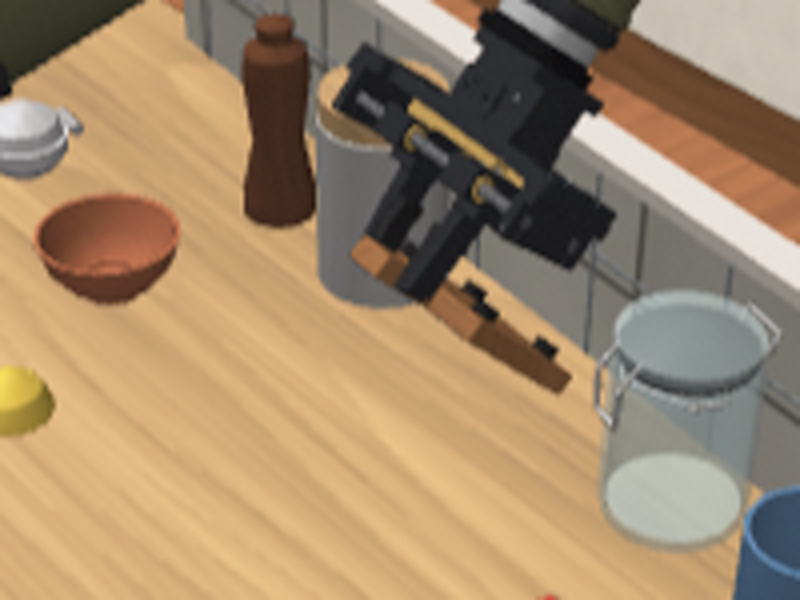

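```bash
python3 - <<'E'
from h import *
go([pose(150-52*k/7,122-6*k/7,40) for k in range(1,8)])
E
```

```text
0, 0.62, -0.41, 0, 0, 0,
0, 1.25, -0.82, 0, 0, 0,
0.01, 1.87, -1.23, 0, 0, 0,
0.01, 2.49, -1.65, 0, 0, 0,
0.01, 3.12, -2.06, 0, 0, 0,
0.01, 3.74, -2.47, 0, 0, 0,
0.01, 4.37, -2.88, 0, 0, 0,
```

Call:
apply_moves(motion=[0,0.62,-0.41,0,0,0,0,1.25,-0.82,0,0,0,0.01,1.87,-1.23,0,0,0,0.01,2.49,-1.65,0,0,0,0.01,3.12,-2.06,0,0,0,0.01,3.74,-2.47,0,0,0,0.01,4.37,-2.88,0,0,0,0.01,4.37,-2.88,0,0,0])

```text
time: 11.32
tool_pos: [723.5, 26.3, 239.1]
orientation: [0.688, 0.64, -0.232, -0.251]
ft_force: [-0.4, 0.3, -2.5]
width: 27.7
```

```bash
python3 - <<'E'
from h import *
t=st(); print(load()[0]); crop("side","c9",280,440,140,260,5)
E
```

```text
t 11.32 pos [723.5  26.3 239.1] q [ 0.688   0.64   -0.2323 -0.2511] j [ 0.13  1.28 -0.7   0.87  0.4   1.81  1.1 ] F [-0.4  0.3 -2.5] w 27.7
[722.91016468  25.78828194 240.39793258]
```

View pics/c9.png

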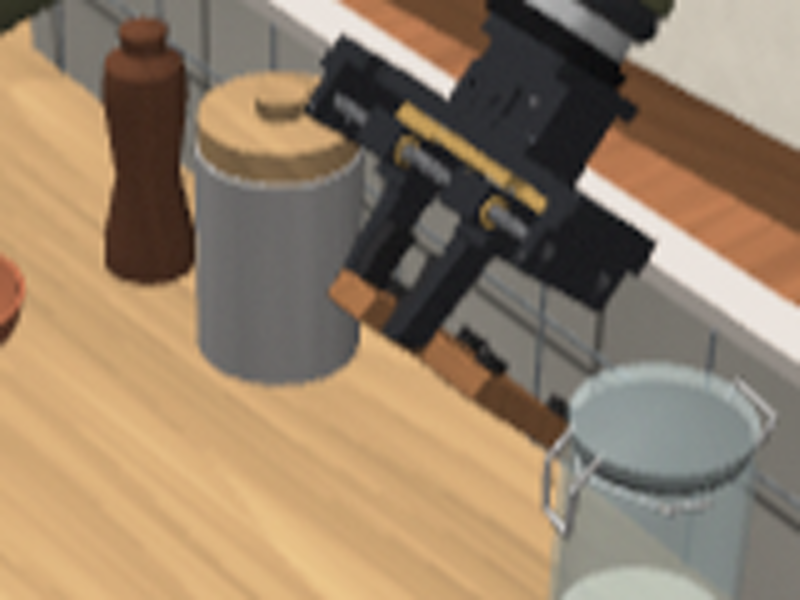

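```bash
cat >> h.py <<'E'
def ar(th,phi,dd=0,dh=0,**k):
    a=np.radians(th); return pose(130*np.cos(a)+8*np.sin(a)+dd,130*np.sin(a)+8*np.cos(a)+dh,phi,**k)
E
python3 - <<'E'
from h import *
go([ar(47,40,-1,6),ar(50,39,-1,4),ar(53,37,-1.5,3),ar(56,34,-1.5,3),ar(59,31,-1.5,3),ar(62,28,-1.5,3),ar(65,25,-1.5,3)])
E
```

```text
0, 0.95, 0.44, 0, 0, 0,
0, 0.9, -0.04, -0.017, 0, 0,
0, 0.58, -0.6, -0.052, 0, 0,
0, -0.09, -1.15, -0.105, 0, 0,
0, -0.71, -1.65, -0.157, 0, 0,
0, -1.29, -2.09, -0.209, 0, 0,
0, -1.83, -2.48, -0.262, 0, 0,
```

Call:
apply_moves(motion=[0,0.95,0.44,0,0,0,0,0.9,-0.04,-0.017,0,0,0,0.58,-0.6,-0.052,0,0,0,-0.09,-1.15,-0.105,0,0,0,-0.71,-1.65,-0.157,0,0,0,-1.29,-2.09,-0.209,0,0,0,-1.83,-2.48,-0.262,0,0])

```text
time: 12.25
tool_pos: [723.7, 26.5, 270.5]
orientation: [0.714, 0.665, -0.148, -0.16]
ft_force: [-4.5, 0.9, 1.1]
width: 27.5
```

```bash
python3 - <<'E'
from h import *
t=st(); print(load()[0]); crop("side","c10",280,440,140,260,5)
E
```

```text
t 12.25 pos [723.7  26.5 270.5] q [ 0.7139  0.6654 -0.1482 -0.1604] j [ 0.17  1.17 -0.71  1.03  0.48  1.55  1.07] F [-4.5  0.9  1.1] w 27.5
[724.82355405  25.64877862 271.15910096]
```

View pics/c10.png

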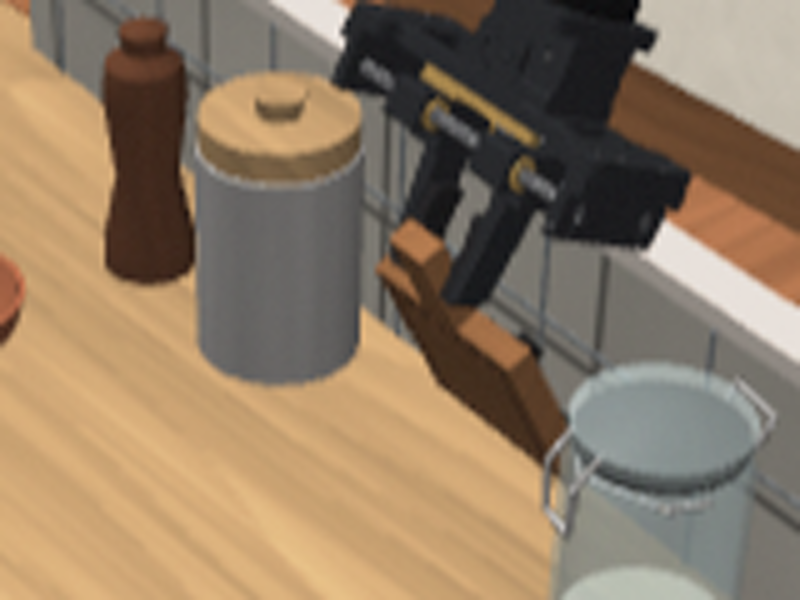

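```bash
python3 - <<'E'
from h import *
go([ar(68,21,-1.5,3),ar(71,17,-1.5,3),ar(74,13,-1.5,3),ar(77,9,-1.5,3),ar(80,5,-1,3),ar(83,2,0,2),ar(85,0,1,1),ar(87,0,4,1),ar(87,0,4,1)])
E
```

```text
0, -0.67, -0.43, -0.069, 0, 0,
0, -1.3, -0.76, -0.139, 0, 0,
0, -1.9, -0.98, -0.209, 0, 0,
0, -2.45, -1.1, -0.279, 0, 0,
0, -3.01, -1.1, -0.349, 0, 0,
0, -3.26, -0.99, -0.401, 0, 0,
0, -3.42, -0.84, -0.436, 0, 0,
0, -3.29, -0.9, -0.436, 0, 0,
0, -3.29, -0.9, -0.436, 0, 0,
```

Call:
apply_moves(motion=[0,-0.67,-0.43,-0.069,0,0,0,-1.3,-0.76,-0.139,0,0,0,-1.9,-0.98,-0.209,0,0,0,-2.45,-1.1,-0.279,0,0,0,-3.01,-1.1,-0.349,0,0,0,-3.26,-0.99,-0.401,0,0,0,-3.42,-0.84,-0.436,0,0,0,-3.29,-0.9,-0.436,0,0,0,-3.29,-0.9,-0.436,0,0])

```text
time: 13.42
tool_pos: [699.1, 27.7, 292.0]
orientation: [0.732, 0.681, -0.0, -0.001]
ft_force: [-2.3, -1.1, -0.1]
width: 27.5
```

```bash
python3 - <<'E'
from h import *
t=st(); print(load()[0]); crop("side","c11",280,440,140,260,5)
E
```

```text
t 13.43 pos [699.1  27.7 292. ] q [ 7.324e-01  6.809e-01 -2.000e-04 -1.200e-03] j [ 0.21  1.   -0.69  1.39  0.68  1.    0.88] F [-2.3 -1.1 -0.1] w 27.5
[698.871149    27.54094271 293.21136586]
```

View pics/c11.png

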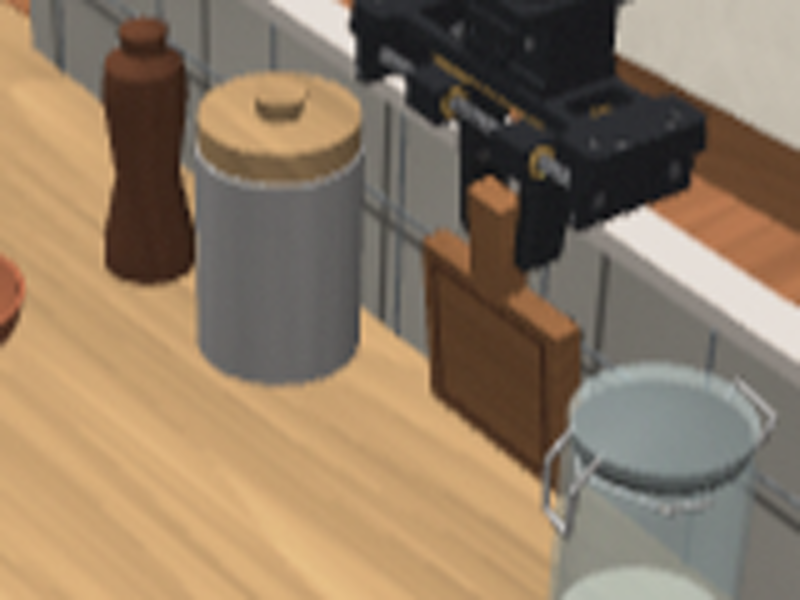

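```bash
python3 - <<'E'
from h import *
p,r=load(); print((WN-p@N), p[2]-LP)
E
```

```text
18.83437204635152 132.61136585879544
```

Call:
apply_moves(motion=[0,-0.2,-0.8,0,0,0,0,-0.4,-1.6,0,0,0,0,-1.2,-2.4,0,0,0,0,-2.4,-2.5,0,0,0,0,-4,-2.5,0,0,0,0,-5.5,-2.5,0,0,0,0,-7,-2.5,0,0,0,0,-8,-2.5,0,0,0,0,-8.5,-2.5,0,0,0.08,0,-8.5,-2.5,0,0,0.2,0,-8.5,-2.5,0,0,0.36,0,-8.5,-2.5,0,0,0.52])

```text
time: 14.98
tool_pos: [614.5, 34.0, 317.9]
orientation: [0.884, 0.467, 0.001, -0.001]
ft_force: [-0.3, -0.1, -1.7]
width: 28.0
```

```bash
python3 - <<'E'
from h import *
after([0,-8.5,-2.5,0,0,.52])
t=st(); print(load()[0]); crop("side","c12",240,440,140,290,4)
E
```

```text
t 14.97 pos [614.5  34.  317.9] q [ 8.841e-01  4.674e-01  1.100e-03 -7.000e-04] j [ 0.18  0.83 -0.56  1.66  0.57  0.81  0.33] F [-0.3 -0.1 -1.7] w 28.0
[614.09617053  33.72180224 318.21136586]
```

View pics/c12.png

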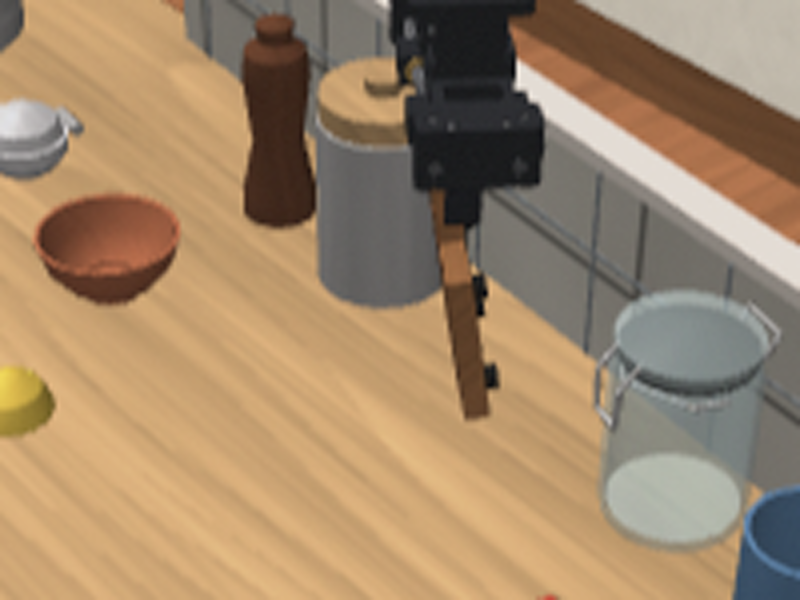

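Call:
apply_moves(motion=[0,0,0,0,0,0.16,0,0,0,0,0,0.32,0,0,0,0,0,0.48,0,0,0,0,0,0.64,0,0,0,0,0,0.8,0,0,0,0,0,0.96,0,0,0,0,0,1.12,0,0,0,0,0,1.28,0,0,0,0,0,1.44,0,0,0,0,0,1.6,0,0,0,0,0,1.76,0,0,0,0,0,1.92,0,0,0,0,0,2.08,0,0,0,0,0,2.24,0,0,0,0,0,2.38,0,0,0,0,0,2.5,0,0,0,0,0,2.58,0,0,0,0,0,2.62,0,0,0,0,0,2.62])

```text
time: 17.4
tool_pos: [614.4, 34.2, 317.5]
orientation: [-0.682, 0.731, 0.001, 0.001]
ft_force: [-0.2, 0.1, -2.6]
width: 27.4
```

```bash
python3 - <<'E'
from h import *
after([0,0,0,0,0,2.62])
t=st(); print(load()[0],yawof(load()[1]),yawof(R.from_quat(t["orientation"]))); crop("side","c13",240,440,140,290,4)
E
```

```text
t 17.4 pos [614.4  34.2 317.5] q [-0.6822  0.7311  0.0008  0.0008] j [-0.22  0.79  0.17  1.69 -0.19  0.68 -1.6 ] F [-0.2  0.1 -2.6] w 27.4
[614.09617053  33.72180224 318.21136586] -94.0787476710785 -93.96087328766419
```

View pics/c13.png

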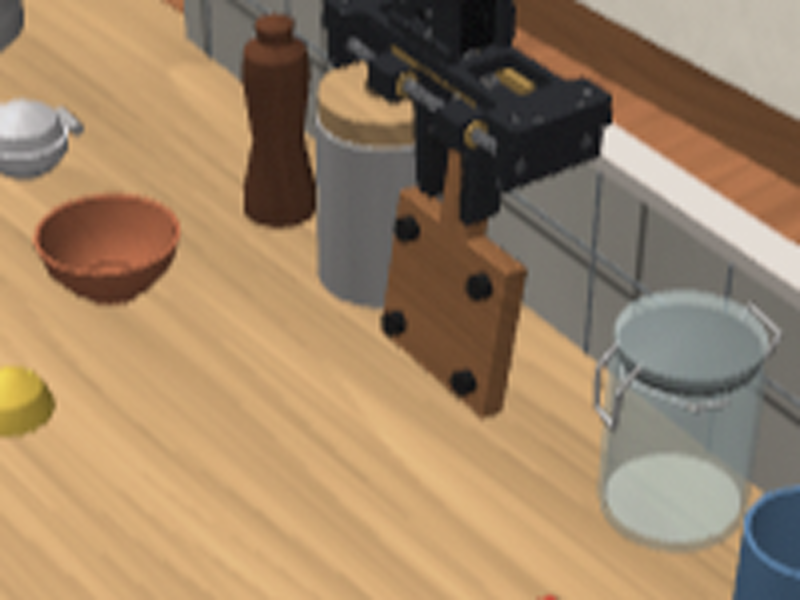

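```bash
python3 - <<'E'
from h import *
from scipy.optimize import least_squares
s=cams.snapshot("side")
px=np.array([[406,229],[479,286],[393,322],[462,381]])/4+[240,140]
t=telemetry.get_state(); r=R.from_quat(t["orientation"]); M=r.as_matrix(); tc=t["tool_pos"]
print(M.round(3))
def model(q):
    b,px_,pz,ty=q; 
    H=tc+M[:,2]*(160.6+pz)+M[:,0]*ty
    X=M[:,1]*np.cos(b)+M[:,2]*np.sin(b); Z=np.cross(X,-M[:,0])  # board z
    Z=-M[:,2]*np.cos(b)+M[:,1]*np.sin(b)
    o=H+(78+px_)*X-8*Z; Y=np.cross(Z,X)
    f=[o+a*X+c*Y+22*Z for a in(-34,34) for c in(-37,37)]
    return np.array([proj(s,x) for x in f])
def res(q):
    m=model(q); d=np.linalg.norm(m[:,None]-px[None],axis=2); return np.r_[(np.array([m[0],m[1],m[2],m[3]])-px[ordr]).ravel(), np.array(q[1:])*0.1]
m=model([1.45,0,0,0]); d=np.linalg.norm(m[:,None]-px[None],axis=2); ordr=d.argmin(1); print(m.round(1),ordr)
o=least_squares(res,[1.45,0,0,0]); print(np.degrees(o.x[0]),o.x[1:],np.abs(o.fun[:8]).max())
E
```

```text
[[-0.07  -0.998  0.   ]
 [-0.998  0.07   0.002]
 [-0.002  0.    -1.   ]]
[[339.  198.3]
 [357.  212.9]
 [336.1 221.7]
 [353.5 236.7]] [0 1 2 3]
83.38779506627233 [-5.01711404 -3.15493731  7.79021147] 0.39808205388169426
```

```bash
python3 - <<'E'
from h import *
p,r=load(); print(WN-p@N)
K=dict(psi=-94.1,sag=1.0)
go([pose(104.4-42*k/8,157-14*k/8,25*k/8,**K) for k in range(1,9)])
E
```

```text
103.8351936355806
0.01, 0.41, 0.16, 0.055, 0, 0,
0.01, 0.75, 0.41, 0.109, 0, 0,
0.01, 1.1, 0.7, 0.164, 0, 0,
0.01, 1.43, 1.04, 0.218, 0, 0,
0.01, 1.76, 1.43, 0.273, 0, 0,
0.01, 2.07, 1.86, 0.327, 0, 0,
0.01, 2.36, 2.34, 0.382, 0, 0,
0.01, 2.64, 2.87, 0.436, 0, 0,
```

Call:
apply_moves(motion=[0.01,0.41,0.16,0.055,0,0,0.01,0.75,0.41,0.109,0,0,0.01,1.1,0.7,0.164,0,0,0.01,1.43,1.04,0.218,0,0,0.01,1.76,1.43,0.273,0,0,0.01,2.07,1.86,0.327,0,0,0.01,2.36,2.34,0.382,0,0,0.01,2.64,2.87,0.436,0,0,0.01,2.64,2.87,0.436,0,0])

```text
time: 18.62
tool_pos: [595.7, 37.0, 296.5]
orientation: [-0.668, 0.716, -0.146, 0.137]
ft_force: [0.3, 0.4, -2.3]
width: 27.4
```

```bash
python3 - <<'E'
from h import *
t=st(); print(load()[0]); crop("side","c14",240,440,140,290,4)
E
```

```text
t 18.62 pos [595.7  37.  296.5] q [-0.6684  0.7163 -0.146   0.1372] j [-0.27  0.77  0.18  1.95 -0.77  0.05 -1.04] F [ 0.3  0.4 -2.3] w 27.4
[587.7559228   35.49982061 289.51136586]
```

View pics/c14.png

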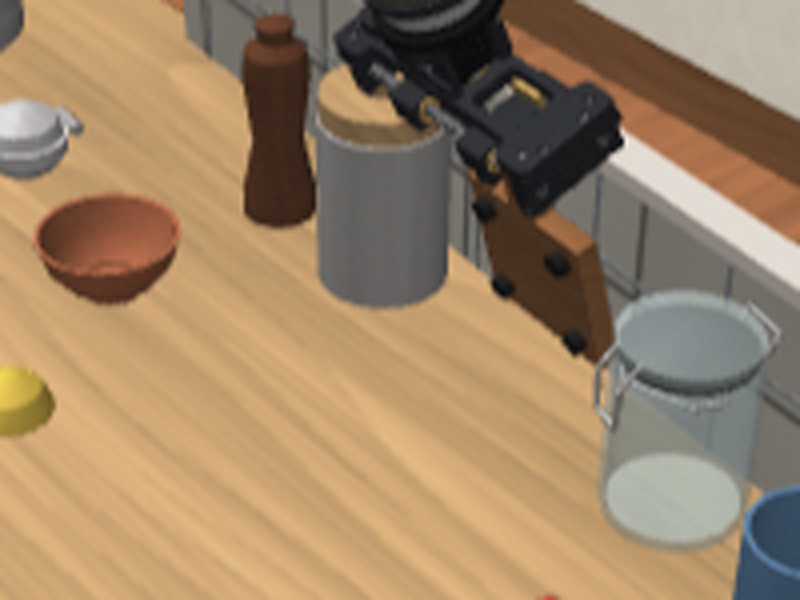

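```bash
python3 - <<'E'
from h import *
p,r=load(); print("req",p)
K=dict(psi=-94.1,sag=1.0)
tgt=pose(58,145,18,**K); print("target",tgt[0])
print("if requested base:"); go([tgt]); 
t=telemetry.get_state()
setcmd(t["tool_pos"]+[-.4,-.4,.8],R.from_quat(t["orientation"])); print("if reached base"); go([tgt])
E
```

```text
req [587.7559228   35.49982061 289.51136586]
target [610.31791986  33.88976441 298.73967652]
if requested base:
0, -2.44, 0.12, -0.122, 0, 0,
if reached base
0.19, -1.39, 0.48, -0.091, 0.002, 0.001,
```

Call:
apply_moves(motion=[0,-0.7,0.2,-0.045,0,0,0,-1.4,0.4,-0.09,0,0,0,-1.4,0.4,-0.09,0,0])

```text
time: 19.05
tool_pos: [610.8, 36.1, 298.5]
orientation: [-0.674, 0.722, -0.115, 0.107]
ft_force: [1.0, -0.3, -1.9]
width: 27.7
```

```bash
python3 - <<'E'
from h import *
t=st(); q=t["orientation"]; print("phi",np.degrees(2*np.arcsin(np.hypot(q[2],q[3]))))
E
```

```text
t 19.05 pos [610.8  36.1 298.5] q [-0.6739  0.722  -0.1146  0.107 ] j [-0.34  0.8   0.33  1.87 -0.75  0.25 -1.08] F [ 1.  -0.3 -1.9] w 27.7
phi 18.040872257509722
```

```bash
cat >> h.py <<'E'
K2=dict(psi=-94.1,sag=1.0)
def lay(al,press,d0,phi):
    a=np.radians(al); d=d0+130*np.sin(a)+8*np.cos(a)
    h=130*np.cos(a)+8*np.sin(a) if al<51.3 else 120*np.cos(a)+16*np.sin(a)
    return pose(d,h-press,phi,**K2)
E
python3 - <<'E'
from h import *
p,r=load2()
t=telemetry.get_state()
setcmd(t["tool_pos"]+[-.4,-.4,.8],R.from_quat(t["orientation"])); print(load()[0])
go([pose(54,140,18,**K2),pose(48,135,18,**K2),pose(46,131,18,**K2),pose(46,128,18,**K2)])
E
```

```text
[610.41255981  35.71561989 299.27749849]
0.18, -0.21, 0.65, -0.001, 0.001, 0.003,
0.19, -0.63, 1.31, -0.001, 0.001, 0.003,
0.19, -0.69, 1.75, -0.001, 0.001, 0.003,
0.19, -0.6, 2.04, -0.001, 0.001, 0.003,
```

Call:
apply_moves(motion=[0.18,-0.21,0.65,0,0,0.003,0.19,-0.63,1.31,0,0,0.003,0.19,-0.69,1.75,0,0,0.003,0.19,-0.6,2.04,0,0,0.003,0.19,-0.6,2.04,0,0,0.003])

```text
time: 19.68
tool_pos: [621.9, 33.2, 280.5]
orientation: [-0.672, 0.724, -0.113, 0.107]
ft_force: [0.2, 1.0, -1.4]
width: 27.6
```

```bash
python3 - <<'E'
from h import *
t=st(); q=t["orientation"]; print(load()[0],"phi",np.degrees(2*np.arcsin(np.hypot(q[2],q[3])))); crop("side","c15",280,440,140,260,5)
E
```

```text
t 19.68 pos [621.9  33.2 280.5] q [-0.6724  0.7236 -0.1135  0.107 ] j [-0.32  0.84  0.3   1.84 -0.76  0.23 -1.07] F [ 0.2  1.  -1.4] w 27.6
[622.27621062  32.99309285 281.73863776] phi 17.941285662700796
```

View pics/c15.png

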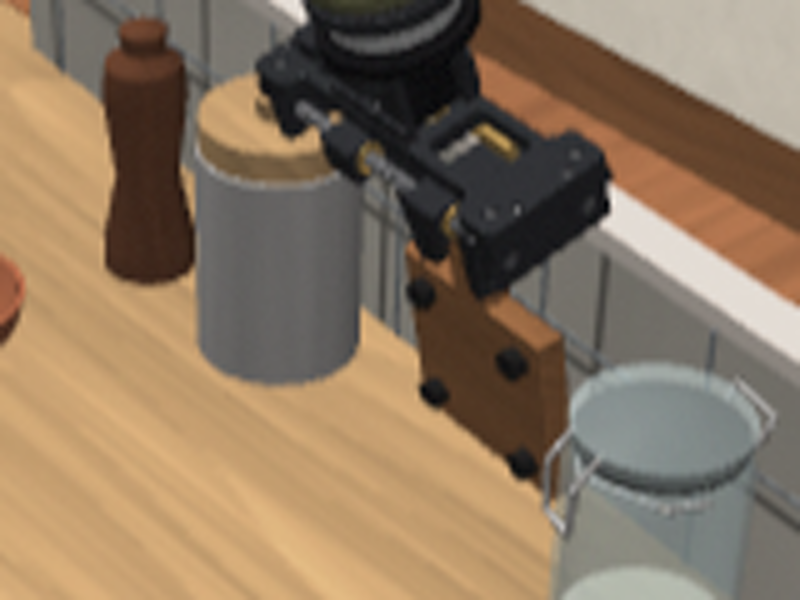

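Call:
apply_moves(motion=[0,-0.1,0.2,0,0,0,0,-0.2,0.4,0,0,0,0,-0.25,0.6,0,0,0,0,-0.25,0.6,0,0,0])

```text
time: 20.23
tool_pos: [627.2, 32.9, 277.5]
orientation: [-0.672, 0.723, -0.115, 0.109]
ft_force: [-3.4, 1.2, 7.3]
width: 27.7
```

```bash
python3 - <<'E'
from h import *
after([0,-.25,.6,0,0,0]); p,r=load(); z=r.as_matrix()[:,2]; P=p+LP*z; print(WN-P@N,P[2]-1)
c=lambda a:2+5*np.cos(np.radians(a))
go([lay(a,c(a),7,18-8*(a-11)/79) for a in (14,17,20,23,26,29)])
E
```

```text
41.808597489523436 123.04973611537628
0, 0.39, 0.04, -0.005, 0, 0,
0, 0.96, -0.03, -0.01, 0, 0,
0, 1.53, -0.07, -0.016, 0, 0,
0, 2.1, -0.06, -0.021, 0, 0,
0, 2.66, -0.03, -0.026, 0, 0,
0, 3.21, 0.05, -0.032, 0, 0,
```

Call:
apply_moves(motion=[0,0.39,0.04,-0.005,0,0,0,0.96,-0.01,-0.01,0,0,0,1.53,-0.03,-0.016,0,0,0,2.1,-0.03,-0.021,0,0,0,2.66,-0.0,-0.026,0,0,0,3.21,0.05,-0.032,0,0])

```text
time: 20.98
tool_pos: [597.9, 35.1, 268.7]
orientation: [-0.674, 0.725, -0.105, 0.099]
ft_force: [-4.7, 1.1, 13.9]
width: 27.2
```

```bash
python3 - <<'E'
from h import *
t=st(); q=t["orientation"]; print(load()[0],"phi",np.degrees(2*np.arcsin(np.hypot(q[2],q[3])))); crop("side","c16",280,440,140,260,5)
E
```

```text
t 20.98 pos [597.9  35.1 268.7] q [-0.6735  0.7249 -0.1049  0.0995] j [-0.3   0.83  0.25  1.91 -0.77  0.18 -1.05] F [-4.7  1.1 13.9] w 27.2
[596.19684657  34.87331001 266.41735993] phi 16.625044121090436
```

View pics/c16.png

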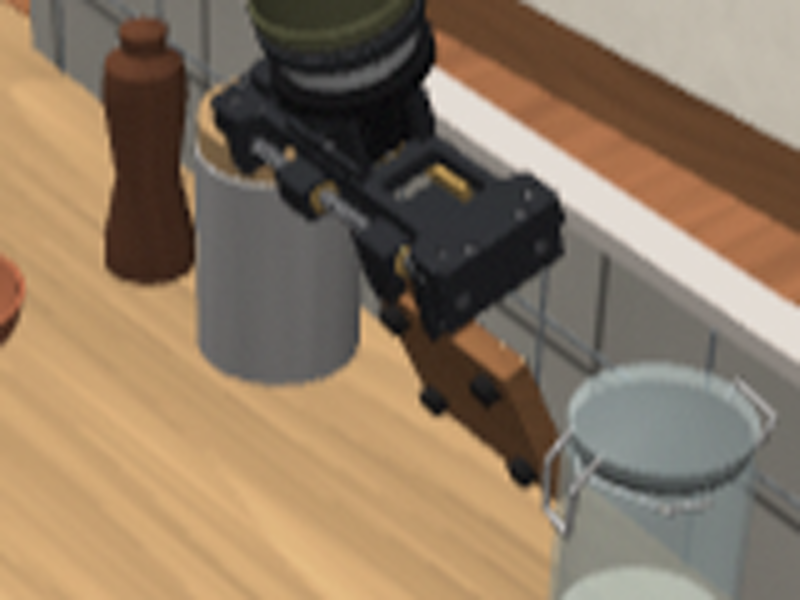

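```bash
python3 - <<'E'
from h import *
c=lambda a:1.5+4.5*np.cos(np.radians(a))
go([lay(a,c(a),7,18-8*(a-11)/79) for a in range(32,75,3)])
E
```

```text
0, 0.51, 0.04, -0.005, 0, 0,
0, 1.04, 0.2, -0.01, 0, 0,
0, 1.56, 0.4, -0.015, 0, 0,
0, 2.06, 0.63, -0.021, 0, 0,
-0.01, 2.54, 0.9, -0.026, 0, 0,
-0.01, 3.01, 1.2, -0.031, 0, 0,
-0.01, 3.46, 1.53, -0.037, 0, 0,
-0.01, 3.87, 1.86, -0.042, 0, 0,
-0.01, 4.26, 2.19, -0.047, 0, 0,
-0.01, 4.62, 2.55, -0.053, 0, 0,
-0.01, 4.96, 2.94, -0.058, 0, 0,
-0.01, 5.27, 3.35, -0.063, 0, 0,
-0.01, 5.55, 3.79, -0.068, 0, 0,
-0.01, 5.81, 4.26, -0.074, 0, 0,
-0.01, 6.03, 4.75, -0.079, 0, 0,
```

Call:
apply_moves(motion=[0,0.51,0.04,-0.005,0,0,0,1.04,0.2,-0.01,0,0,0,1.56,0.4,-0.015,0,0,0,2.06,0.63,-0.021,0,0,-0.01,2.54,0.9,-0.026,0,0,-0.01,3.01,1.2,-0.031,0,0,-0.01,3.46,1.53,-0.037,0,0,-0.01,3.87,1.86,-0.042,0,0,-0.01,4.26,2.19,-0.047,0,0,-0.01,4.62,2.55,-0.053,0,0,-0.01,4.96,2.94,-0.058,0,0])

```text
time: 22.4
tool_pos: [555.4, 38.3, 223.9]
orientation: [-0.677, 0.728, -0.08, 0.076]
ft_force: [-7.0, 0.7, 7.3]
width: 27.7
```

```bash
python3 - <<'E'
from h import *
p,r=load2()
t=st(); q=t["orientation"]; print("phi",np.degrees(2*np.arcsin(np.hypot(q[2],q[3])))); crop("side","c17",280,440,140,260,5)
E
```

```text
t 22.4 pos [555.4  38.3 223.9] q [-0.6767  0.728  -0.08    0.0763] j [-0.24  0.87  0.13  2.01 -0.82  0.06 -1.  ] F [-7.   0.7  7.3] w 27.7
phi 12.695793057294685
```

View pics/c17.png

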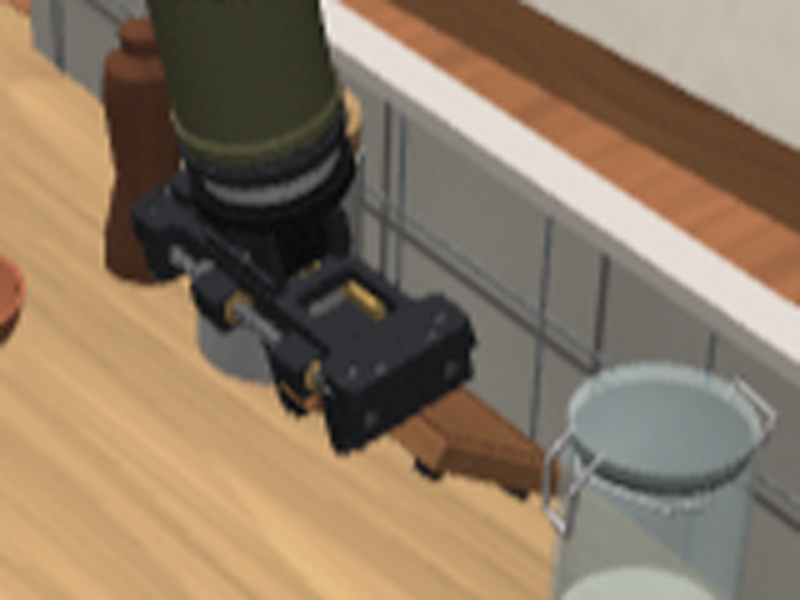

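```bash
python3 - <<'E'
from h import *
c=lambda a:1.5+4.5*np.cos(np.radians(a))
w=lay(62,c(62),7,18-8*(62-11)/79); print(w[0]); t=telemetry.get_state(); print(t["tool_pos"])
setcmd(*w)
c2=lambda a:1+3*np.cos(np.radians(a))
go([lay(a,c2(a),7,ph) for a,ph in ((62,10),(64,7),(67,4),(70,2),(73,0),(76,0),(79,0),(82,0),(85,0),(88,0),(90,0),(90,0))])
E
```

```text
[556.86942848  37.76864723 224.43807319]
[555.29369787  38.25136505 223.36696562]
0, -0.82, -0.1, -0.049, 0, 0,
0, -1.41, 0.26, -0.102, 0, 0,
0, -1.89, 0.82, -0.154, 0, 0,
0, -2.11, 1.39, -0.189, 0, 0,
0, -2.37, 2.01, -0.224, 0, 0,
0, -2.1, 2.53, -0.224, 0, 0,
0, -1.87, 3.07, -0.224, 0, 0,
0, -1.67, 3.63, -0.224, 0, 0,
0, -1.5, 4.21, -0.224, 0, 0,
0, -1.37, 4.8, -0.224, 0, 0,
0, -1.3, 5.2, -0.224, 0, 0,
0, -1.3, 5.2, -0.224, 0, 0,
```

Call:
apply_moves(motion=[0,-0.82,-0.1,-0.049,0,0,0,-1.41,0.26,-0.102,0,0,0,-1.89,0.82,-0.154,0,0,0,-2.11,1.39,-0.189,0,0,0,-2.37,2.01,-0.224,0,0,0,-2.1,2.53,-0.224,0,0,0,-1.87,3.07,-0.224,0,0])

```text
time: 23.32
tool_pos: [581.2, 36.5, 197.6]
orientation: [-0.681, 0.732, 0.001, 0.001]
ft_force: [-2.8, 0.6, 2.4]
width: 27.4
```

```bash
python3 - <<'E'
from h import *
t=st(); q=t["orientation"]; print("phi",np.degrees(2*np.arcsin(np.hypot(q[2],q[3])))); crop("side","c18",280,440,140,260,5)
E
```

```text
t 23.32 pos [581.2  36.5 197.6] q [-0.6808  0.7324  0.0008  0.0008] j [-0.35  0.98  0.37  1.84 -0.75  0.46 -1.09] F [-2.8  0.6  2.4] w 27.4
phi 0.13308683683496414
```

View pics/c18.png

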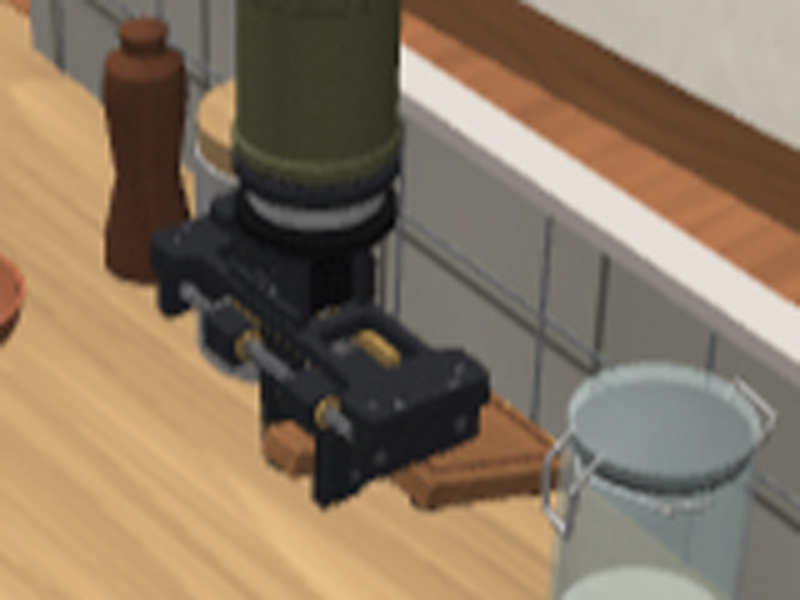

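```bash
python3 - <<'E'
from h import *
c=lambda a:1.5+4.5*np.cos(np.radians(a)); w=lay(62,c(62),7,18-8*(62-11)/79); setcmd(*w); after([0,-1.87,3.07,-.224,0,0])
c2=lambda a:1+3*np.cos(np.radians(a))
go([lay(a,c2(a),7,0) for a in (81,83,85,87,89,90)])
E
```

```text
0, 0.05, 0.4, 0, 0, 0,
0, 0.08, 0.79, 0, 0, 0,
0, 0.1, 1.19, 0, 0, 0,
0, 0.11, 1.6, 0, 0, 0,
0, 0.1, 2, 0, 0, 0,
0, 0.08, 2.21, 0, 0, 0,
```

Call:
apply_moves(motion=[0,0.05,0.4,0,0,0,0,0.08,0.79,0,0,0,0,0.1,1.19,0,0,0,0,0.11,1.6,0,0,0,0,0.1,2,0,0,0,0,0.08,2.2,0,0,0,0,0.08,2.2,0,0,0])

```text
time: 24.25
tool_pos: [581.0, 36.5, 175.6]
orientation: [-0.681, 0.732, 0.001, 0.001]
ft_force: [-2.4, -0.2, 1.6]
width: 27.7
```

```bash
python3 - <<'E'
from h import *
t=st(); print(load()[0]); crop("side","c19",280,440,140,260,5)
E
```

```text
t 24.25 pos [581.   36.5 175.6] q [-6.808e-01  7.324e-01  7.000e-04  8.000e-04] j [-0.33  1.02  0.33  1.84 -0.76  0.42 -1.07] F [-2.4 -0.2  1.6] w 27.7
[581.06060076  36.03460244 176.55942099]
```

View pics/c19.png

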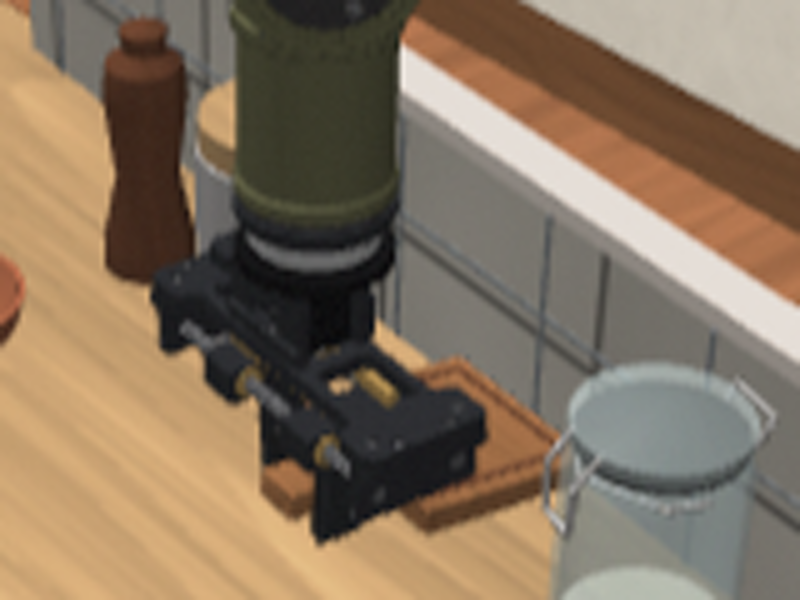

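Call:
apply_moves(motion=[0,0,0.1,0,0,0,0,0,0.2,0,0,0,0,0,0.3,0,0,0,0,0,0.3,0,0,0])

```text
time: 24.8
tool_pos: [580.9, 36.5, 172.7]
orientation: [-0.681, 0.732, 0.001, 0.001]
ft_force: [-2.5, -0.1, 1.8]
width: 27.4
```

Call:
apply_moves(motion=[0,0,0.1,0,0,0,0,0,0.2,0,0,0,0,0,0.2,0,0,0])

```text
time: 25.18
tool_pos: [580.9, 36.5, 170.6]
orientation: [-0.681, 0.732, 0.001, 0.001]
ft_force: [-1.5, -0.8, 1.0]
width: 27.4
```

```bash
python3 - <<'E'
from h import *
t=st(); s=crop("side","c20",300,420,190,270,6)
# predicted handle end / corners if flat at d: 
for nm,x,y,z in (("hend",-105,-14,24),("hend2",-105,-14,8),("ncorner",-52,-55,24),("ncorner_b",-52,-55,8),("far",52,-55,24)):
    P=N*((np.array([580.9,36.5,0])@N)+78)+T*(np.array([580.9,36.5,0])@T)
    # board x = +N (nose), y lateral
    print(nm,((proj(s,P+x*N+y*T+np.array([0,0,z]))-[300,190])*6).round())
E
```

```text
t 25.18 pos [580.9  36.5 170.6] q [-6.808e-01  7.324e-01  7.000e-04  8.000e-04] j [-0.33  1.02  0.33  1.84 -0.77  0.41 -1.07] F [-1.5 -0.8  1. ] w 27.4
hend [221. 325.]
hend2 [221. 356.]
ncorner [385. 332.]
ncorner_b [384. 362.]
far [583. 245.]
```

View pics/c20.png

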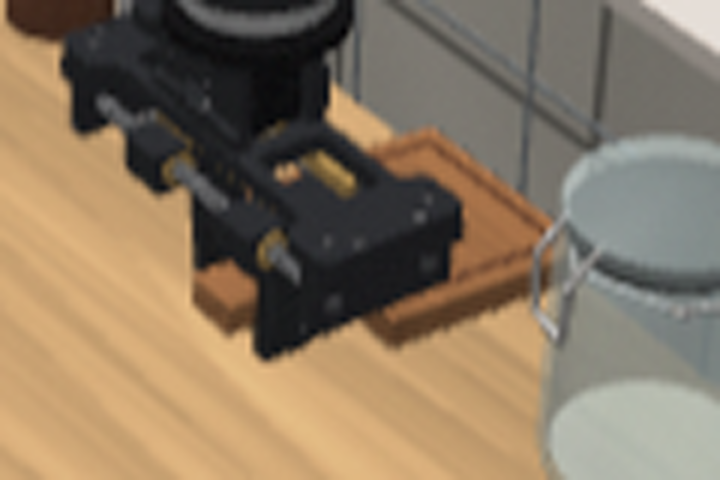

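Call:
apply_moves(motion=[0,0,0.1,0,0,0,0,0,0.2,0,0,0,0,0,0.2,0,0,0])

```text
time: 25.6
tool_pos: [580.9, 36.5, 168.7]
orientation: [-0.681, 0.732, 0.001, 0.001]
ft_force: [-2.6, 0.3, 2.3]
width: 27.2
```

Call:
apply_moves(motion=[0,0,0.1,0,0,0,0,0,0.2,0,0,0,0,0,0.2,0,0,0])

```text
time: 25.98
tool_pos: [581.0, 36.5, 166.7]
orientation: [-0.681, 0.732, 0.001, 0.001]
ft_force: [-2.2, -0.3, 1.4]
width: 27.8
```

```bash
python3 - <<'E'
from h import *
t=st(); s=crop("side","c21",300,420,190,270,6)
from station import tip_of
for c in("side","top"):
    if c=="top": s2=crop("top","c21t",270,390,130,230,6)
    for n in ("board","board_handle"): print(c,n,[(np.round(o["position"],1),o["p"]) for o in tip_of(c,n)[:2]])
E
```

```text
t 25.98 pos [581.   36.5 166.7] q [-6.808e-01  7.324e-01  7.000e-04  8.000e-04] j [-0.32  1.03  0.32  1.84 -0.77  0.4  -1.07] F [-2.2 -0.3  1.4] w 27.8
side board []
side board_handle [(array([583.4,  38. ,  15.6]), 0.85)]
top board []
top board_handle [(array([586.1,  34.7,  18.7]), 0.6)]
```

View pics/c21.png

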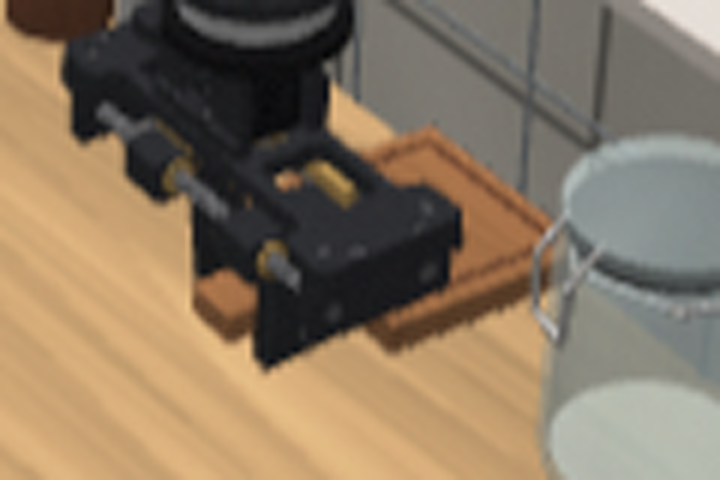

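View pics/c21t.png

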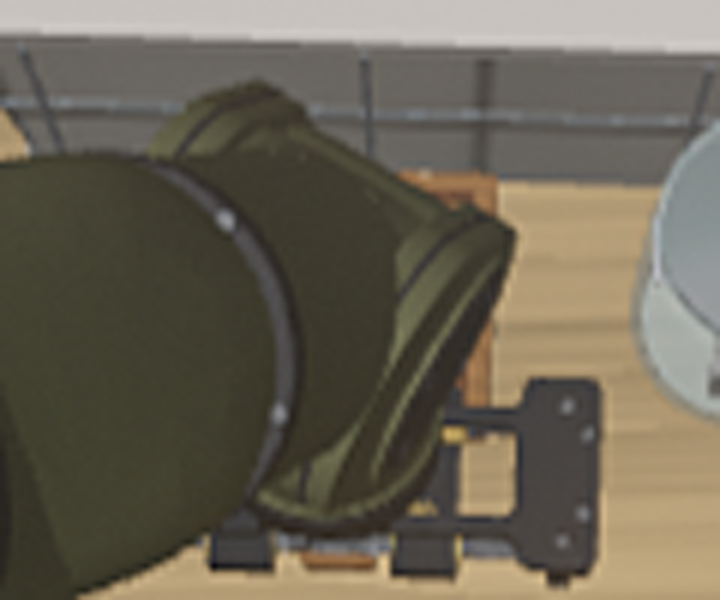

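Call:
apply_moves(motion=[0,0,0,0,0,0,0,0,0,0,0,0,0,0,0,0,0,0], jaw=0.2)

```text
time: 26.65
tool_pos: [581.2, 36.5, 166.8]
orientation: [-0.681, 0.732, 0.0, 0.001]
ft_force: [-0.9, -0.8, -0.0]
width: 35.1
```

```bash
python3 - <<'E'
from h import *
t=st(); s=crop("side","c22",300,420,190,270,6)
E
```

```text
t 26.65 pos [581.2  36.5 166.8] q [-6.809e-01  7.324e-01  4.000e-04  1.000e-03] j [-0.32  1.03  0.32  1.84 -0.77  0.4  -1.07] F [-0.9 -0.8 -0. ] w 35.1
```

View pics/c22.png

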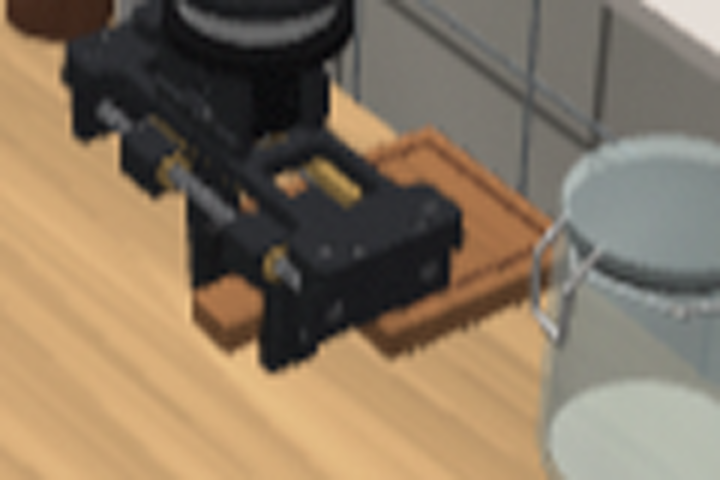

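```bash
python3 - <<'E'
from h import *
setcmd([581.06,36.03,167.56],Rpsi(-94.1))
go([([581,36,300],Rpsi(-94.1)),([471,-276,320],Rpsi(-120))])
E
```

```text
0, 0.01, -13.24, 0, 0, 0,
31.91, 8.75, -15.24, 0, 0, 0.452,
```

Call:
apply_moves(motion=[0,0,-0.5,0,0,0,0,0,-2,0,0,0,0,0,-5,0,0,0,0,0,-9,0,0,0,0,0,-13,0,0,0,0,0,-15.2,0,0,0,4,1,-15.2,0,0,0.06,9,2.4,-15.2,0,0,0.12,14,3.8,-15.2,0,0,0.2,19,5.2,-15.2,0,0,0.27,24,6.6,-15.2,0,0,0.34,29,8,-15.2,0,0,0.41,31.9,8.75,-15.24,0,0,0.452,31.9,8.75,-15.24,0,0,0.452,31.9,8.75,-15.24,0,0,0.452], jaw=-1)

```text
time: 28.58
tool_pos: [470.9, -274.4, 318.8]
orientation: [-0.5, 0.866, 0.001, 0.001]
ft_force: [0.4, 0.5, -0.4]
width: 88.1
```

```bash
python3 - <<'E'
from h import *
from scipy.optimize import least_squares
t=st()
s=snap("side","side30"); 
for n in ("board","board_handle"): print(n,[(np.round(o["position"],1),o["p"]) for o in tip_of("side",n)[:2]])
for o in outline_of("side","reamer"):
    v,u=np.nonzero(o["region"]); print("side reamer",o["p"],u.mean().round(1),v.mean().round(1),u.min(),u.max(),v.min(),v.max())
print([(np.round(o["position"],1),o["p"]) for o in tip_of("side","reamer")])
s=snap("top","top30")
for n in ("board","board_handle"): print(n,[(np.round(o["position"],1),o["p"]) for o in tip_of("top",n)[:2]])
E
```

```text
t 28.57 pos [ 470.9 -274.4  318.8] q [-0.5002  0.8659  0.0013  0.0013] j [ 0.12  0.79  0.56  1.91 -0.69  0.65 -0.97] F [ 0.4  0.5 -0.4] w 88.1
board [(array([664.7,  27.2,  23.9]), 0.91)]
board_handle [(array([581.1,  41.1,  19.2]), 0.55)]
side reamer 0.9 458.8 374.8 434 484 352 397
side reamer 0.9 334.6 368.1 310 359 347 389
side reamer 0.71 396.2 338.7 373 419 318 358
[(array([ 326.5, -256.5,    2.9]), 0.98), (array([ 470.5, -275.2,   -4.5]), 0.81), (array([ 501.4, -414.1,   -2.4]), 0.74)]
board [(array([660.9,  29.9,  25.7]), 0.85)]
board_handle [(array([ 622.6, -251.3,   -2. ]), 0.44)]
```

View pics/side30.png

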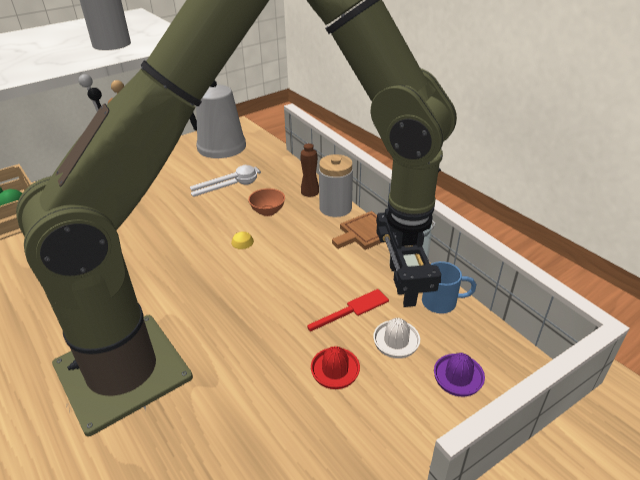

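View pics/top30.png

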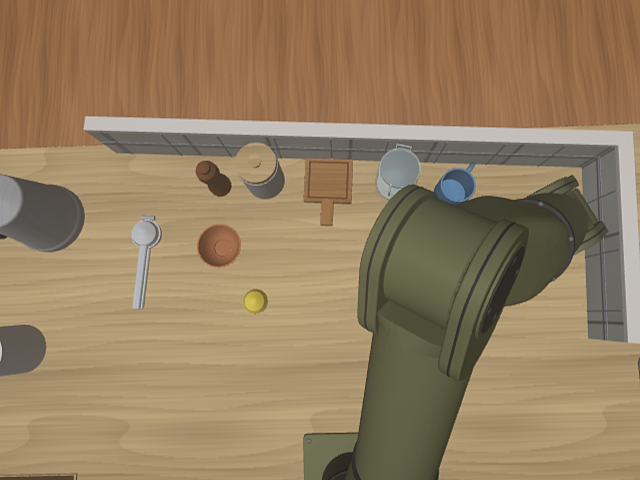

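```bash
cat > fit.py <<'E'
from h import *
from scipy.optimize import least_squares
def hullmask(s,pts,up=4):
    px=np.array([proj(s,p) for p in pts]); return cv2.convexHull((px).astype(np.float32)),px
def reamer_pts(x,y,z0=0):
    a=np.linspace(0,2*np.pi,40,endpoint=False); L=[]
    for r,z in((44,0),(48,14),(48,7),(25,6),(24,36),(20,48),(12,57),(1,61)): L+= [[x+r*np.cos(t),y+r*np.sin(t),z0+z] for t in a]
    return L
def cen(h):
    m=cv2.moments(h); return np.array([m["m10"]/m["m00"],m["m01"]/m["m00"]]),m["m00"]
def white(s,u0,u1,v0,v1):
    im=s["image"].astype(int)[v0:v1,u0:u1]; m=((im.max(2)-im.min(2)<28)&(im.min(2)>95)).astype(np.uint8)
    n,l,st_,c=cv2.connectedComponentsWithStats(m); i=1+st_[1:,4].argmax(); 
    k=(l==i).astype(np.uint8); cs,_=cv2.findContours(k,cv2.RETR_EXTERNAL,cv2.CHAIN_APPROX_NONE); k2=cv2.drawContours(np.zeros_like(k),cs,-1,1,-1)
    v,u=np.nonzero(k2); return np.array([u.mean()+u0,v.mean()+v0]),len(u)
E
python3 - <<'E'
from fit import *
S={}
s=cams.snapshot("side"); t=cams.snapshot("top")
t0=dict(t); t0["image"]=cv2.imread("pics/top0.png")[:,:,::-1]
S0=dict(s); S0["image"]=cv2.imread("pics/side0.png")[:,:,::-1]
for n,im,box in(("top",t0,(435,500,230,290)),("side0",S0,(365,430,305,365)),("side",s,(365,430,305,365))):
    c,A=white(im,*box)
    f=least_squares(lambda q:cen(hullmask(im,reamer_pts(*q))[0])[0]-c,[471,-276])
    print(n,c.round(1),A,cen(hullmask(im,reamer_pts(*f.x))[0])[1],f.x.round(1))
# board corners
for n,im in(("side",s),("top",t)):
    o=outline_of(n,"board"); 
    if o:
        m=o[0]["region"]; v,u=np.nonzero(m); print(n,o[0]["p"],len(u),u.min(),u.max(),v.min(),v.max())
cv2.imwrite("pics/b1.png",np.hstack([cv2.resize(s["image"][200:260,320:400,::-1],None,fx=5,fy=5,interpolation=2),cv2.resize(t["image"][150:210,295:375,::-1],None,fx=5,fy=5,interpolation=2)]))
c=np.array([662.8,28.5,0])
for n,im in(("side",s),("top",t)):
    off=(320,200) if n=="side" else (295,150)
    print(n,[((proj(im,c+a*N+b*T+[0,0,24])-off)*5).round(0).tolist() for a,b in((52,55),(52,-55),(-52,-55),(-52,55))])
E
```

```text
top [466.7 259.3] 1418 1461.2925150026567 [ 470.9 -275.6]
side0 [396.5 338.3] 1359 1484.297692799475 [ 468.3 -275.4]
side [396.4 338.3] 1370 1484.1969757154584 [ 468.  -275.2]
side 0.74 1116 332 378 212 249
top 0.61 2422 303 352 158 226
side [[262.0, 50.0], [395.0, 153.0], [231.0, 225.0], [102.0, 115.0]]
top [[57.0, 38.0], [294.0, 45.0], [286.0, 265.0], [46.0, 256.0]]
```

View pics/b1.png

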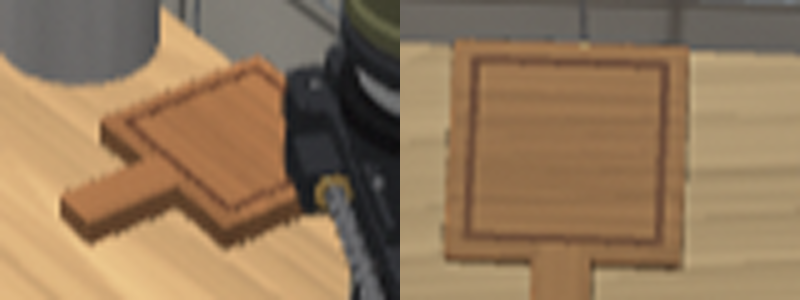

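```bash
python3 - <<'E'
from h import *
setcmd([581.06,36.03,167.56],Rpsi(-94.1)); after([31.9, 8.75, -15.24, 0, 0, 0.452]); print(load()[0])
go([([469.5,-276.8,230],Rpsi(-120)),([469.5,-276.8,184],Rpsi(-120))])
E
```

```text
[ 470.97624675 -275.89758338  319.96      ]
0.15, 0.08, 9, 0, 0, 0,
0.15, 0.08, 13.6, 0, 0, 0,
```

Call:
apply_moves(motion=[0.15,0.08,3,0,0,0,0.15,0.08,6,0,0,0,0.15,0.08,9,0,0,0,0.15,0.08,11,0,0,0,0.15,0.08,12.5,0,0,0,0.15,0.08,13.4,0,0,0,0.15,0.08,13.6,0,0,0,0.15,0.08,13.6,0,0,0])

```text
time: 30.18
tool_pos: [469.1, -276.3, 182.9]
orientation: [-0.499, 0.866, 0.001, 0.001]
ft_force: [0.7, 0.9, -0.7]
width: 88.1
```

```bash
python3 - <<'E'
from h import *
t=st(); s=crop("side","c31",340,460,250,370,5)
E
```

```text
t 30.18 pos [ 469.1 -276.3  182.9] q [-4.994e-01  8.664e-01  5.000e-04  8.000e-04] j [ 0.27  0.98  0.31  1.95 -0.87  0.35 -0.82] F [ 0.7  0.9 -0.7] w 88.1
```

View pics/c31.png

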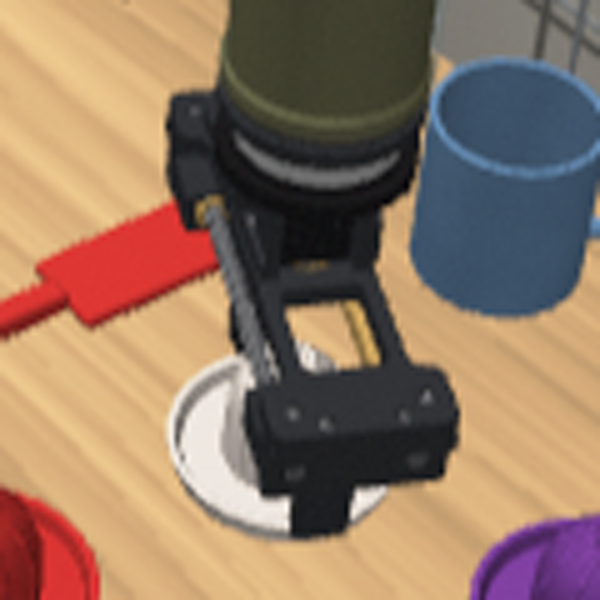

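Centred over the dome. Close.

Call:
apply_moves(motion=[0,0,0,0,0,0,0,0,0,0,0,0,0,0,0,0,0,0,0,0,0,0,0,0,0,0,0,0,0,0,0,0,0,0,0,0,0,0,0,0,0,0], jaw=1)

```text
time: 31.1
tool_pos: [469.1, -276.0, 182.5]
orientation: [-0.499, 0.866, 0.001, 0.001]
ft_force: [0.9, 0.3, 1.5]
width: 47.5
```

Call:
apply_moves(motion=[0,0,-0.5,0,0,0,0,0,-1.5,0,0,0,0,0,-4,0,0,0,0,0,-8,0,0,0,0,0,-12,0,0,0,0,0,-15,0,0,0,0,0,-16,0,0,0,0,0,-16,0,0,0])

```text
time: 32.1
tool_pos: [468.9, -276.3, 342.6]
orientation: [-0.5, 0.866, 0.001, 0.001]
ft_force: [0.6, -1.0, -4.3]
width: 48.4
```

```bash
python3 - <<'E'
from h import *
after([0,0,-16,0,0,0]); t=st(); s=crop("side","c32",300,460,200,340,5)
print(load()[0])
C=np.array([661.5,29.5])
go([([470,-275,342],Rpsi(-110)),([C[0],C[1],352],Rpsi(-94.1))])
E
```

```text
t 32.1 pos [ 468.9 -276.3  342.6] q [-4.995e-01  8.663e-01  8.000e-04  8.000e-04] j [ 0.1   0.76  0.61  1.9  -0.66  0.7  -0.99] F [ 0.6 -1.  -4.3] w 48.4
[ 469.53346264 -276.79667959  343.96      ]
-0.18, 0.05, 0.2, 0, 0, -0.174,
-36.12, -1.31, -0.8, 0, 0, -0.452,
```

View pics/c32.png

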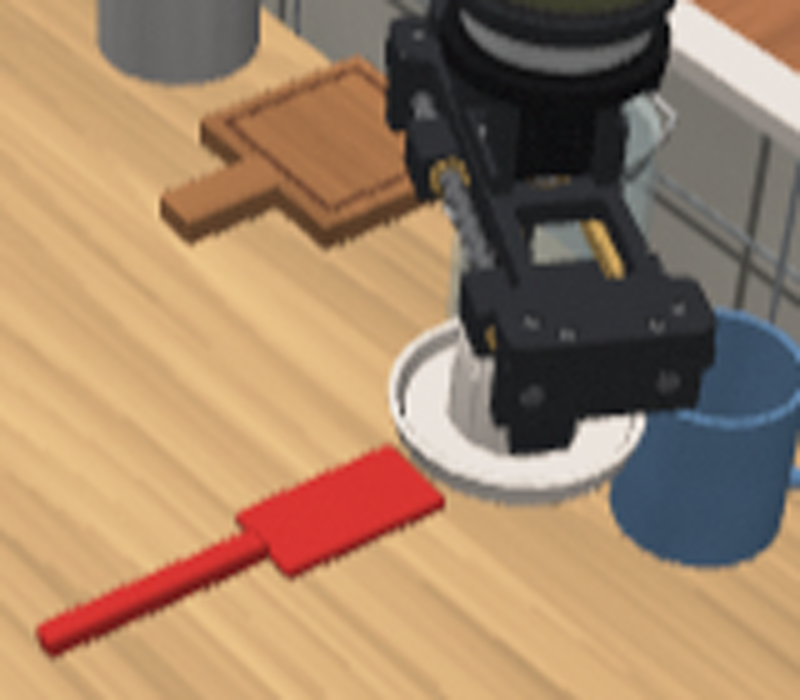

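```bash
python3 - <<'E'
from h import *
setcmd([469.53,-276.80,343.96],Rpsi(-120))
A=np.array([469.53,-276.8,343.96]);B=np.array([590,30,355]);C=np.array([661.5,29.0,355])
w=[]
for k in range(1,10): f=k/9; w.append((A*(1-f)+B*f,Rpsi(-120+25.9*f)))
for k in range(1,4): f=k/3; w.append((B*(1-f)+C*f,Rpsi(-94.1)))
go(w+[w[-1]])
E
```

```text
-3.62, 0.55, -0.12, 0, 0, -0.05,
-7.24, 1.09, -0.25, 0, 0, -0.1,
-10.86, 1.64, -0.37, 0, 0, -0.151,
-14.49, 2.18, -0.49, 0, 0, -0.201,
-18.11, 2.73, -0.61, 0, 0, -0.251,
-21.73, 3.27, -0.74, 0, 0, -0.301,
-25.35, 3.82, -0.86, 0, 0, -0.352,
-28.97, 4.36, -0.98, 0, 0, -0.402,
-32.59, 4.91, -1.1, 0, 0, -0.452,
-33.76, 2.83, -1.1, 0, 0, -0.452,
-34.92, 0.75, -1.1, 0, 0, -0.452,
-36.08, -1.34, -1.1, 0, 0, -0.452,
-36.08, -1.34, -1.1, 0, 0, -0.452,
```

Call:
apply_moves(motion=[-2,0.3,-0.12,0,0,-0.03,-5.5,0.8,-0.25,0,0,-0.08,-9.1,1.4,-0.37,0,0,-0.125,-12.7,1.9,-0.49,0,0,-0.175,-16.3,2.45,-0.61,0,0,-0.225,-19.9,3,-0.74,0,0,-0.275,-23.5,3.5,-0.86,0,0,-0.325,-27.2,4.1,-0.98,0,0,-0.375,-30.3,4.6,-1.1,0,0,-0.42,-32.59,4.7,-1.1,0,0,-0.452,-33.76,2.83,-1.1,0,0,-0.452,-34.92,0.75,-1.1,0,0,-0.452,-35.8,-0.8,-1.1,0,0,-0.452,-36.08,-1.34,-1.1,0,0,-0.452,-36.08,-1.34,-1.1,0,0,-0.452,-36.08,-1.34,-1.1,0,0,-0.452])

```text
time: 34.15
tool_pos: [660.7, 28.9, 353.9]
orientation: [-0.681, 0.733, 0.001, 0.0]
ft_force: [0.1, -0.4, -3.3]
width: 47.9
```

```bash
python3 - <<'E'
from h import *
t=st(); print(load()[0],yawof(R.from_quat(t["orientation"]))); s=crop("side","c33",280,440,90,250,4)
for n in("board","reamer"): print(n,[(np.round(o["position"],1),o["p"]) for o in tip_of("side",n)[:4]])
E
```

```text
t 34.15 pos [660.7  28.9 353.9] q [-6.807e-01  7.325e-01  1.200e-03  4.000e-04] j [-0.41  0.87  0.6   1.52 -0.57  0.93 -1.27] F [ 0.1 -0.4 -3.3] w 47.9
[661.53474041  28.96196569 354.96      ] -94.19574053071389
board [(array([659.6,  26.1,  23.5]), 0.69)]
reamer [(array([663.3,  30.7, 165.3]), 0.75), (array([ 500.8, -415.4,    0.7]), 0.59)]
```

View pics/c33.png

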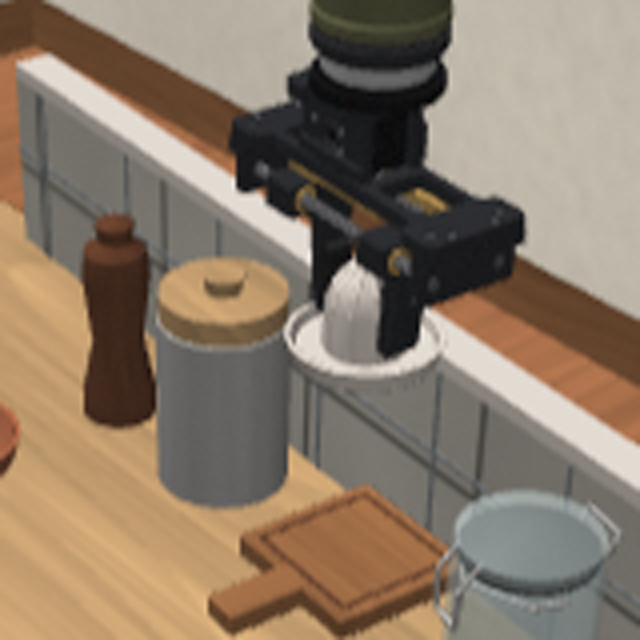

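```bash
python3 - <<'E'
from h import *
s=cams.snapshot("side")
c=[plane(s,u/4+280,v/4+90,24) for u,v in((240,545),(365,487),(342,612),(452,553))]
for q in c: print(q.round(1))
print("mid", ((c[0]+c[3])/2).round(1), ((c[1]+c[2])/2).round(1))
t=cams.snapshot("top")
c=[plane(t,u/5+295-80*0,v/5+150,24) for u,v in((52,42),(289,46),(282,267),(44,260))]
print("top mid",((c[0]+c[2])/2).round(1),((c[1]+c[3])/2).round(1))
E
```

```text
[605.3  76.8  24. ]
[710.7  75.4  24. ]
[611.2 -15.5  24. ]
[705.6 -13.5  24. ]
mid [655.5  31.7  24. ] [660.9  29.9  24. ]
top mid [661.4  30.7  24. ] [661.9  30.2  24. ]
```

```bash
python3 - <<'E'
from h import *
print(load()[0]); go([([661.8,30.2,260],Rpsi(-94.1)),([661.8,30.2,213],Rpsi(-94.1))])
E
```

```text
[661.53474041  28.96196569 354.96      ]
-0.13, -0.02, 9.5, 0, 0, 0,
-0.13, -0.02, 14.2, 0, 0, 0,
```

Call:
apply_moves(motion=[-0.13,-0.02,2,0,0,0,-0.13,-0.02,4.5,0,0,0,-0.13,-0.02,7,0,0,0,-0.13,-0.02,9.5,0,0,0,-0.13,-0.02,11.5,0,0,0,-0.13,-0.02,13,0,0,0,-0.13,-0.02,14,0,0,0,-0.13,-0.02,14.2,0,0,0,-0.13,-0.02,14.2,0,0,0])

```text
time: 35.52
tool_pos: [662.0, 30.5, 212.7]
orientation: [-0.681, 0.732, 0.0, 0.001]
ft_force: [-0.0, 0.3, -2.7]
width: 48.2
```

Call:
apply_moves(motion=[0,0,0.15,0,0,0,0,0,0.3,0,0,0,0,0,0.4,0,0,0,0,0,0.4,0,0,0])

```text
time: 36.02
tool_pos: [661.6, 30.6, 208.1]
orientation: [-0.681, 0.732, 0.001, 0.001]
ft_force: [-0.6, 0.4, -3.1]
width: 48.0
```

Call:
apply_moves(motion=[0,0,0.1,0,0,0,0,0,0.15,0,0,0,0,0,0.15,0,0,0])

```text
time: 36.4
tool_pos: [661.7, 30.5, 206.6]
orientation: [-0.681, 0.732, 0.001, 0.001]
ft_force: [0.2, 0.3, -3.3]
width: 47.7
```

```bash
python3 - <<'E'
from h import *
t=st(); s=crop("side","c34",280,440,140,260,5)
E
```

```text
t 36.4 pos [661.7  30.5 206.6] q [-6.808e-01  7.324e-01  7.000e-04  8.000e-04] j [-0.35  1.05  0.47  1.58 -0.68  0.67 -1.18] F [ 0.2  0.3 -3.3] w 47.7
```

View pics/c34.png

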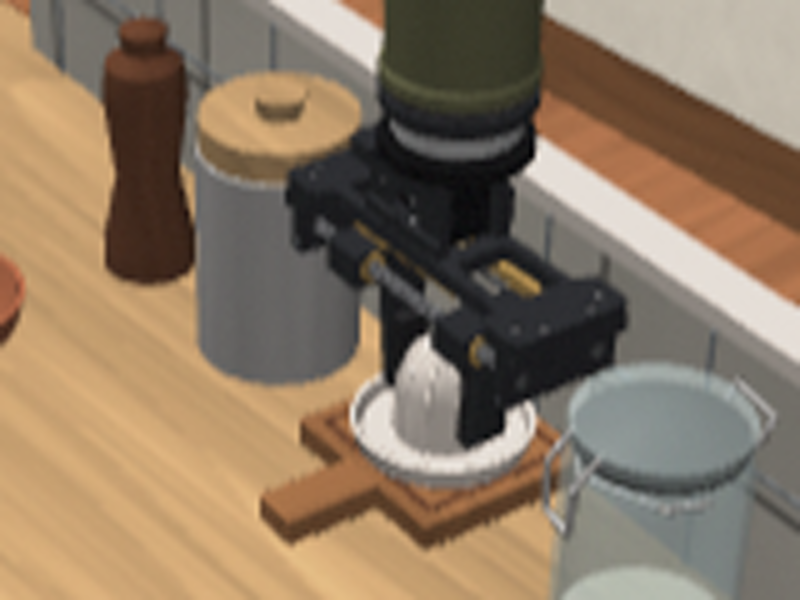

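Nearly touching; keep lowering by 1 mm until the force shows support.

Call:
apply_moves(motion=[0,0,0.05,0,0,0,0,0,0.1,0,0,0,0,0,0.1,0,0,0])

```text
time: 36.83
tool_pos: [661.7, 30.5, 206.5]
orientation: [-0.681, 0.732, 0.001, 0.001]
ft_force: [-2.8, 0.7, 5.3]
width: 47.9
```

Call:
apply_moves(motion=[0,0,0.05,0,0,0,0,0,0.1,0,0,0,0,0,0.1,0,0,0])

```text
time: 37.2
tool_pos: [661.7, 30.4, 206.5]
orientation: [-0.681, 0.732, 0.001, 0.001]
ft_force: [-4.3, 0.7, 10.9]
width: 47.8
```

Call:
apply_moves(motion=[0,0,-0.1,0,0,0,0,0,-0.15,0,0,0,0,0,-0.15,0,0,0])

```text
time: 37.58
tool_pos: [661.7, 30.5, 206.5]
orientation: [-0.681, 0.732, 0.001, 0.001]
ft_force: [-2.6, 0.1, 5.5]
width: 48.1
```

Call:
apply_moves(motion=[0,0,0,0,0,0,0,0,0,0,0,0,0,0,0,0,0,0,0,0,0,0,0,0], jaw=-0.5)

```text
time: 38.08
tool_pos: [661.7, 30.5, 206.0]
orientation: [-0.681, 0.732, 0.001, 0.001]
ft_force: [0.1, 0.7, 0.7]
width: 65.9
```

Call:
apply_moves(motion=[0,0,-0.5,0,0,0,0,0,-2,0,0,0,0,0,-4.5,0,0,0,0,0,-8,0,0,0,0,0,-12,0,0,0,0,0,-15,0,0,0,0,4,-15,0,0,0,0,9,-15,0,0,0,0,14,-15,0,0,0,0,18,-15,0,0,0,0,18,-15,0,0,0])

```text
time: 39.45
tool_pos: [479.4, 43.4, 357.2]
orientation: [-0.681, 0.733, 0.002, 0.001]
ft_force: [1.3, -1.3, 0.4]
width: 66.1
```

```bash
python3 - <<'E'
from h import *
t=st(); s=snap("side","s40"); 
for n in("board","reamer","canister","jar","mill","mug","bowl","scraper","squeezer","half_lemon"): print(n,[(np.round(o["position"]).tolist(),round(o["p"],2)) for o in tip_of("side",n)[:3]])
a=s["image"][120:300,260:460,::-1]; cv2.imwrite("pics/c40.png",cv2.resize(a,None,fx=4,fy=3.3*4/3.3*0.8,interpolation=2) if 0 else cv2.resize(a,None,fx=3.3,fy=3.3,interpolation=2))
snap("top","t40")
E
```

```text
t 39.45 pos [479.4  43.4 357.2] q [-6.806e-01  7.327e-01  2.100e-03  5.000e-04] j [-0.53  0.65  0.56  2.06 -0.62  0.6  -1.17] F [ 1.3 -1.3  0.4] w 66.1
board [([661.0, 32.0, 23.0], 0.85)]
reamer [([328.0, -254.0, 5.0], 0.8), ([580.0, 39.0, 15.0], 0.71), ([662.0, 28.0, 16.0], 0.7)]
canister [([672.0, 182.0, 1.0], 0.77)]
jar [([654.0, -122.0, 3.0], 0.77), ([448.0, -149.0, -1.0], 0.51)]
mill [([665.0, 287.0, 4.0], 0.67)]
mug [([626.0, -250.0, 2.0], 0.88)]
bowl [([514.0, 276.0, 4.0], 0.87), ([661.0, 31.0, 23.0], 0.66)]
scraper [([448.0, -149.0, -3.0], 0.69)]
squeezer [([481.0, 455.0, -0.0], 0.66), ([661.0, 30.0, 18.0], 0.24)]
half_lemon [([395.0, 203.0, -2.0], 0.68)]
```

View pics/c40.png

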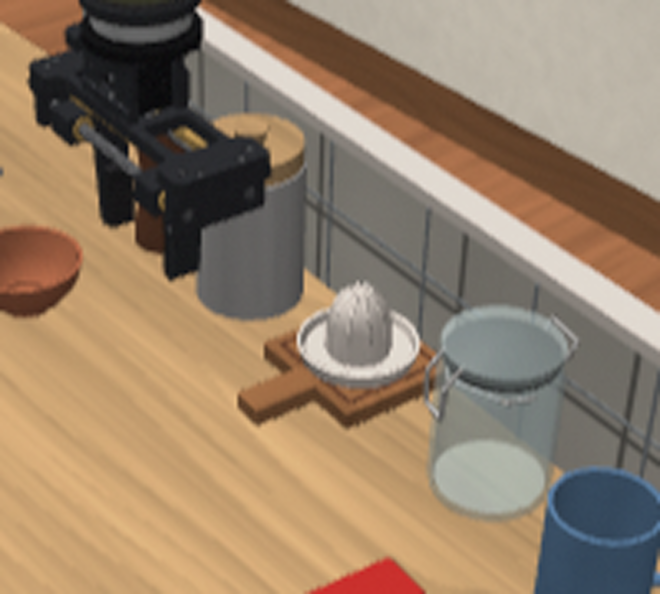

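View pics/t40.png

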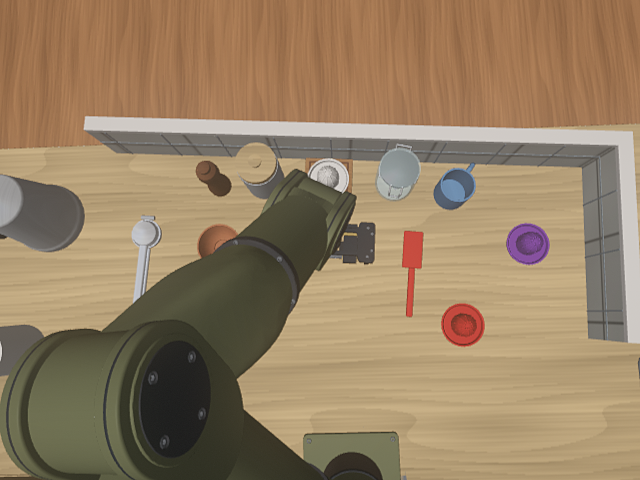

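```bash
python3 - <<'E'
from station import order
print(order.hand_in())
E
```

```text
the job is handed in; nothing more can be done
None
```

The board now lies flat on its feet, grooved face up, against the free stretch of back wall. The white reamer plate stands upright in the middle of it. I handed the job in at about 39.5 s of the 72 s allowed, with the arm raised clear.

**How it went**
- I gripped the board by its handle, slid it to the wall and tipped it up on edge with the feet facing the wall.
- The handle did not swing freely in the fingers, so I tilted the tool to start the tip-up and let the wall finish it.
- Still holding the board, I lifted it about 25 mm, turned it half a turn about the vertical and set its edge back down beside the wall. I then laid it down feet first.
- I gripped the reamer by its dome, set it on the board until the board carried it, and let go.

**Last checks**
- **Centring:** the network put the board at about (661, 32) and the reamer at (662, 28), both in mm. That and the picture show it centred to a few mm and upright.
- **Other things:** all of them are within a few mm of where they started, which is about as close as the detector can tell.
- **Forces:** the highest wrist reading I saw was about 15 N, against the 120 N limit. I only read it at the end of each move.

**Not perfect**
- **Letting go of the board:** the handle end was still a few mm high when I opened the fingers, because the fingertips were already almost on the worktop. It dropped about 3–5 mm, judged from the pictures, so the last bit was not fully controlled.
- **Stray detections:** in the last picture the side-camera network also reported a "reamer" and a "bowl" on or near the board. The picture shows only the white reamer there.

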